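# Set up a shaft run-out check on the surface plate

## Robot

A 7-joint arm with a two-finger parallel gripper is mounted at the origin on the work surface. World frame = base frame: x ahead of the robot, y to its left, z up, the work surface at z = 0. Lengths are in m, angles in rad, forces in N, time in s.
With the tool pointing down it reaches from about 0.425 to 0.925 m from the base axis. Payload 6.8 kg.
Tool frame: the origin (TCP) lies on the centre line of the jaws, within the pads' length; the fingertips stand 14 mm ahead of it and the grasp point (between the pads) lies 5 mm behind it (r.tips_ahead is the distance from the TCP to the fingertips, in m); z points along the fingers, y is the line along which they close (so a half turn about z gives the same grasp; the last joint's range is limited). The gripper opens to 85 mm and grips with 20 to 120 N. Pads are 22 mm wide; open, the fingers measure 114 mm over their backs; the gripper's body (76 mm by 85 mm) begins 54 mm behind the grasp point. The pads swing forward as they close: fully open they stand 13 mm farther back than shut.
Start: joints at [1.196, 0.477, 0.022, 1.555, -0.011, 1.109, -0.083], TCP at [0.178, -0.651, 0.207] pointing down, gripper open.
Joint ranges: [-2.96, 2.96], [-0.34, 2.1], [-1.41, 1.46], [0.24, 2.44], [-1.37, 4.51], [0.17, 1.92], [-2.96, 2.96]. Speed limits (rad/s): [2.39, 2.39, 3.14, 3.14, 3.14, 3.14, 3.14].

## Interface

Orientations are given as a rotation vector (axis times angle).
In Python, from bench import r, eyes gives the robot as it stands.
- The arm moves only by the tool step_arm, never from a script. Its argument "rows" is a list of rows, each a list of 6 numbers: the shift along the world's x, y, z in units of 60 cm (1.0 is 60 cm), then the turn, a rotation vector about the world's x, y, z in units of pi rad (1.0 is pi rad). In form: [[x, y, z, rx, ry, rz], ...]. A call has 1 to 5 rows; each row is the pose to reach, as a shift and turn from the pose commanded when the call began, turning the shorter way round; what a row does not reach only later rows make up. A row lasts 1/12 s, in which the tool goes at most 41.7 mm and 7.16 degrees, less where a joint would pass 70% of its speed; a pose out of reach is approached as far as the arm can. A call with a number of a shift or a turn outside -1 to 1 is refused whole. A call with a gripper value outside its range is refused whole. "jaw" is the closure, from 0 (fully open) to 1 (shut), set as the call begins (left out, the last holds). The fingers move at their own pace and stop on an object; "squeeze" is the grip in N (left out, the last holds). Time passes only in rows, so rows that repeat a pose let the fingers close. It gives the time, the measured TCP pose, the force, the opening and the grip force at its end, in the units of the state.
- r.get_obs(): the state, without advancing time (a new reading comes with each control period).
- eyes.grab_frame(name): name is "scene" or "top" or "wrist"; returns the picture (420x560x3 uint8, red, green, blue); there is no depth.
- eyes.camera_info(name): a dict with "mtx" (3x3 intrinsics, pixels), "extrinsics" (4x4, takes a point from camera to world coordinates); the wrist camera has in their place "tool_from_camera" (4x4, takes a point from camera to tool coordinates, whose origin is the TCP and whose axes are the flange's). Camera axes: x right, y down, z forward; pixel columns grow to the right and rows downward; lengths in m; the calibration is good to about 2 mm. A picture is of the moment at which its call begins: read the wrist's pose just before it. camera_info takes no time and is no camera call.
- r.hand_in(): hands the job in; it is judged then, once.
The state is a dict: "clock": time; "joints": joint angles; "qvel": joint speeds; "tau": joint torques, N m; "tcp_pos": TCP position; "orientation": TCP orientation; "contact_force": force on the tool from outside, world axes, zero at the start; "moment": the same for the moment, N m; "grip_width": finger opening in m; "gripper_force": force on a finger pad.
Only numpy, scipy, OpenCV 4.12 (cv2) and the standard library are available. Lean on these libraries where they do the work, as an engineer would, in place of code of your own. Each camera call takes 0.05 s, during which the arm holds its last target. There are 200 camera calls.

## Task

Set up the run-out check on the black stone plate, left and right being as seen from the robot: stand the two steel vee blocks on the half of the plate nearer the robot, one left and one right with their vees in line, then lay the turned shaft from its wooden rest across both vees so that each block carries the middle of one of its thinner journals and the threaded end points left. Last, stand the dial indicator on the far half of the plate, behind the shaft and facing the robot, with its stylus over the middle of the shaft's thick part. Do not push the steel setup block and the ball bearing about.

Things in the scene. Friction and masses are not known exactly. Their poses are not given: they have to be found in the camera images.
- plate_top (a point): Black stone surface plate, 200 x 200 mm, 50 mm high, fixed on the steel table. Point: middle of its flat top face. x points away from the robot (turned up to 10 degrees), y to the robot's left, z up. Near half: x < 0; far half: x > 0.
- vee_block_1_centre (a point): One of two identical loose steel vee blocks, 0.5 kg: 50 mm (x) by 35 mm (y) by 42 mm high, standing on the table, with a 90-degree vee along y in its top, 36 mm wide, its bottom line 24 mm above the foot. Grip it across the two flat x faces, 50 mm apart. Point: the block's centre, 21 mm above its foot. Either block may stand left or right.
- vee_block_2_centre (a point): The other vee block, the same as vee_block_1.
- shaft_centre (a point): Loose level steel shaft, 0.54 kg. Point: on its axis, middle of the thick part; x along the axis to the threaded end. Thick part 30 mm dia, -22 to +22 mm (grip here); journals 20 mm dia, 22 to 78 mm each side; dark thread to +98. In a vee block its axis is 38 mm above the block's foot; at the start 48 mm above the table in a fixed wooden rest (16 mm uprights at +-50 mm, 10 mm plank).
- indicator_head (a point): Loose dial indicator stand, 0.7 kg: dark iron base 64 (x) x 54 x 34 mm, post, on top a square head 20 x 20 x 30 mm to grip (free above 110 mm). Point: the head's centre, over the base's middle, 137 mm above the foot. Below it a rod runs along -x to the 44 mm dial (top 160 mm up, faces -x); its stylus points down 85 mm from the post, tip 64 mm above the foot, 11 mm clear of a shaft in the vees.
- setup_block_centre (a point): Bystander: loose flat steel setup block with holes, 76 x 51 x 25 mm, on the table. The point is its centre. Not to be pushed about.
- bearing_centre (a point): Bystander: loose steel ball bearing lying flat on the table, 62 mm diameter, 16 mm high. The point is its centre. Not to be pushed about.
Not all that is in view belongs to the job. Of the things that look like the part that bears indicator_head, the larger one is meant.

How it is judged:
On the way, in this order (a step that is already met when the one before it is completed fails the run):
1. both vee blocks stand on the near half of the plate, one left and one right (z of vee_block_1_centre in the frame of plate_top between 0.016 and 0.026 m and x of vee_block_1_centre in the frame of plate_top between -0.085 and 0 m and angle between each of vee_block_1_centre, vee_block_2_centre's own z axis and vertical below 0.08 rad and z of vee_block_2_centre in the frame of plate_top between 0.016 and 0.026 m and x of vee_block_2_centre in the frame of plate_top between -0.085 and 0 m and ((y of vee_block_1_centre in the frame of plate_top between 0.02 and 0.09 m and y of vee_block_2_centre in the frame of plate_top between -0.09 and -0.02 m) or (y of vee_block_2_centre in the frame of plate_top between 0.02 and 0.09 m and y of vee_block_1_centre in the frame of plate_top between -0.09 and -0.02 m))), for 0.2 s.
2. the shaft lies in both vees on its journals, threaded end left (z of vee_block_1_centre in the frame of plate_top between 0.016 and 0.026 m and x of vee_block_1_centre in the frame of plate_top between -0.085 and 0 m and angle between each of vee_block_1_centre, vee_block_2_centre's own z axis and vertical below 0.08 rad and z of vee_block_2_centre in the frame of plate_top between 0.016 and 0.026 m and x of vee_block_2_centre in the frame of plate_top between -0.085 and 0 m and z of shaft_centre in the frame of plate_top between 0.035 and 0.0415 m and angle between shaft_centre's own x axis and vertical between 1.53 and 1.612 rad and ((y of vee_block_1_centre in the frame of plate_top between 0.02 and 0.09 m and y of vee_block_2_centre in the frame of plate_top between -0.09 and -0.02 m and x of vee_block_1_centre in the frame of shaft_centre between 0.037 and 0.063 m and x of vee_block_2_centre in the frame of shaft_centre between -0.063 and -0.037 m) or (y of vee_block_2_centre in the frame of plate_top between 0.02 and 0.09 m and y of vee_block_1_centre in the frame of plate_top between -0.09 and -0.02 m and x of vee_block_2_centre in the frame of shaft_centre between 0.037 and 0.063 m and x of vee_block_1_centre in the frame of shaft_centre between -0.063 and -0.037 m)) and x of shaft_centre in the frame of vee_block_1_centre between -0.006 and 0.006 m and x of shaft_centre in the frame of vee_block_2_centre between -0.006 and 0.006 m), for 0.2 s.
At the end, for the whole second after the job is handed in: Vee blocks upright on the near half, one left, one right; shaft level in both vees (within 6 mm), a block within 13 mm of each journal's middle, threaded end left; indicator upright on the far half, facing the near side (30 degrees), stylus within 12 mm of over the shaft's middle; all at rest (all of step 2 and x of indicator_head in the frame of plate_top between 0 and 0.075 m and y of indicator_head in the frame of plate_top between -0.075 and 0.075 m and z of indicator_head in the frame of plate_top between 0.133 and 0.141 m and angle between indicator_head's own z axis and vertical below 0.06 rad and angle between the x axis of indicator_head and the x axis of plate_top, either way round below 0.5 rad and x of shaft_centre in the frame of indicator_head between -0.097 and -0.073 m and y of shaft_centre in the frame of indicator_head between -0.012 and 0.012 m and linear speed of each of vee_block_1, vee_block_2, shaft, indicator below 0.02 m/s); the robot touches nothing.
It fails at once if the setup block is pushed more than 25 mm from its place (distance of setup_block_centre from where it was at the start of the episode above 0.025 m).
It fails at once if the ball bearing is pushed more than 25 mm from its place (distance of bearing_centre from where it was at the start of the episode above 0.025 m).
It also fails if it takes over 109 s, if anything falls off the work surface, if the arm or the gripper's body presses on something with over 40 N, if the wrist force passes 120 N, or if a joint passes its speed limit or range.

## Working session

There is one attempt and no reset: what is moved stays moved. The work goes in short steps, Python scripts to look and compute and a tool call to move; the robot and the scene stay as the last step left them, time stands still between calls to the robot, and variables do not carry over. Pictures are saved under pics/ and viewed, at most 14 in all, crops included, and the job is handed in when it is done.

Besides the shell and the picture viewer there is one more tool, called after "Call:" as name(argument=value, ...) on one line, values as JSON. step_arm: Moves the arm, as the interface text tells. Shifts and turns lie within -1 to 1; 1 stands for 60 cm of shift or pi rad of turn. Its arguments: {"type":"object","properties":{"rows":{"type":"array"},"jaw":{"type":"number"},"squeeze":{"type":"number"}},"required":["rows"]}

```bash
ls; mkdir -p pics; python3 - <<'E'
from bench import r,eyes
import cv2
o=r.get_obs();print({k:(v if not hasattr(v,'round') else v) for k,v in o.items()})
for n in("scene","top"):
    cv2.imwrite(f"pics/{n}0.png",eyes.grab_frame(n)[:,:,::-1]);print(eyes.camera_info(n))
print(eyes.camera_info("wrist"))
E
```

```text
pics
{'clock': 0.0, 'joints': array([ 1.19591516,  0.47779746,  0.02231416,  1.55645489, -0.01151637,
        1.10928241, -0.08313542]), 'qvel': array([-0.00019577, -0.00087764,  0.0008281 , -0.00079727,  0.0006885 ,
        0.00016576, -0.00084038]), 'tau': array([-9.21432656e-04, -5.96444035e+01,  1.60764646e+00, -2.81191581e+01,
        1.24220521e-02,  9.43472085e-03, -1.51022005e-05]), 'tcp_pos': array([ 0.17778468, -0.65050846,  0.20572557]), 'orientation': array([-3.11191940e+00, -4.17582859e-01,  5.47123769e-04]), 'contact_force': array([ 0.59574766,  0.58791524, -0.31844062]), 'moment': array([ 0.04157169, -0.02457896,  0.0287586 ]), 'gripper_force': 0.0, 'grip_width': 0.08562955587157822}
{'mtx': array([[387.70862784,   0.        , 284.73991633],
       [  0.        , 387.70862784, 213.38206944],
       [  0.        ,   0.        ,   1.        ]]), 'extrinsics': array([[ 0.42351296,  0.7623884 , -0.48928591,  0.86684019],
       [ 0.90588016, -0.35389709,  0.23267572, -0.18596148],
       [ 0.00423241, -0.54177558, -0.84051253,  0.77610092],
       [ 0.        ,  0.        
[... 278 characters left out ...]
0.99979233,  0.00299514, -0.02015756,  0.00320546],
       [ 0.01963411, -0.12339076, -0.99216391,  1.02888828],
       [ 0.        ,  0.        ,  0.        ,  1.        ]])}
{'mtx': array([[310.67678439,   0.        , 275.32536611],
       [  0.        , 310.67678439, 208.74557579],
       [  0.        ,   0.        ,   1.        ]]), 'tool_from_camera': array([[-7.43298865e-05, -9.54179822e-01, -2.99233792e-01,
         7.72348269e-02],
       [ 9.99999922e-01,  4.51455474e-05, -3.92358264e-04,
         5.04995092e-04],
       [ 3.87889412e-04, -2.99233797e-01,  9.54179744e-01,
        -1.66812313e-01],
       [ 0.00000000e+00,  0.00000000e+00,  0.00000000e+00,
         1.00000000e+00]])}
```

View pics/scene0.png

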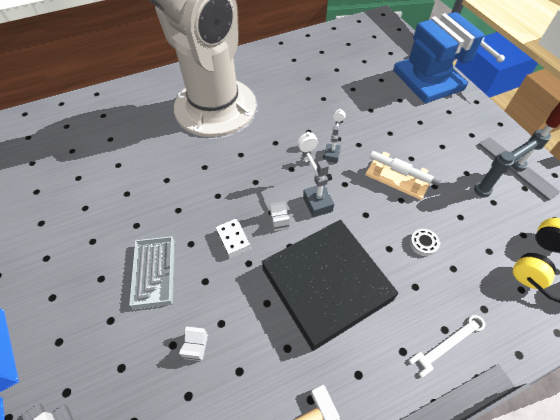

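View pics/top0.png

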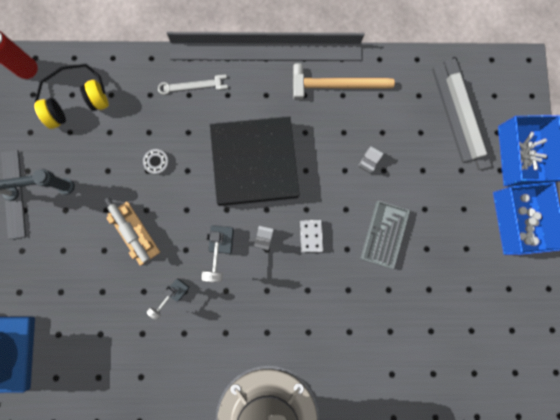

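The scene shows the plate at about (330,282), the large indicator at (318,190), vee blocks at (280,213) and (194,343), the shaft at (402,168), the setup block at (233,237) and the bearing at (426,241). In the top view (up is away from the robot, left is its left) the plate is at (254,160), the vees at (263,237) and (373,159), the indicator base at (221,238) and the shaft at (131,232).

```bash
cat > h.py <<'E'
import numpy as np,cv2
from bench import r,eyes
from scipy.spatial.transform import Rotation as R
def cam(n):
    i=eyes.camera_info(n)
    if n!="wrist": return i["mtx"],i["extrinsics"]
    o=r.get_obs();T=np.eye(4);T[:3,:3]=R.from_rotvec(o["orientation"]).as_matrix();T[:3,3]=o["tcp_pos"]
    return i["mtx"],T@i["tool_from_camera"]
def ray(c,p):
    K,T=c;d=T[:3,:3]@np.linalg.solve(K,[p[0],p[1],1.]);return T[:3,3],d
def hit(c,p,z):
    o,d=ray(c,p);return (o+d*(z-o[2])/d[2])
def proj(c,P):
    K,T=c;q=K@(T[:3,:3].T@(np.asarray(P)-T[:3,3]));return q[:2]/q[2]
def two(c1,p1,c2,p2):
    o1,d1=ray(c1,p1);o2,d2=ray(c2,p2)
    s=np.linalg.lstsq(np.c_[d1,-d2],o2-o1,rcond=None)[0]
    a,b=o1+s[0]*d1,o2+s[1]*d2;return (a+b)/2,np.linalg.norm(a-b)
E
python3 - <<'E'
from h import *
np.set_printoptions(precision=4,suppress=True)
t,s=cam("top"),cam("scene")
im=cv2.imread("pics/top0.png")
m=cv2.inRange(im,(0,0,0),(32,32,32));m[:100]=0;m[215:]=0;m[:,:195]=0;m[:,310:]=0
cs=max(cv2.findContours(m,0,2)[0],key=cv2.contourArea);print("plate",cv2.minAreaRect(cs))
for c in cv2.boxPoints(cv2.minAreaRect(cs)):print(hit(t,c,.05))
for n,p,z in[("v1",(263,237),.042),("v2",(373,159),.042),("shaft",(131,232),.048),("setup",(311,236),.025),("bear",(155,161),.016),("ind base",(221,238),.034)]:print(n,hit(t,p,z))
c=cv2.resize(im[130:300,90:290],None,fx=4,fy=3.5,interpolation=cv2.INTER_CUBIC);cv2.imwrite("pics/c1.png",c)
E
```

```text
plate ((305.5, 170.5), (3.0, 3.0), 90.0)
[ 0.5925 -0.0936  0.05  ]
[ 0.5925 -0.1009  0.05  ]
[ 0.5851 -0.1007  0.05  ]
[ 0.5851 -0.0935  0.05  ]
v1 [0.4285 0.0063 0.042 ]
v2 [ 0.6193 -0.2649  0.042 ]
shaft [0.4413 0.3184 0.048 ]
setup [ 0.4314 -0.1107  0.025 ]
bear [0.621  0.2757 0.016 ]
ind base [0.427  0.1073 0.034 ]
```

View pics/c1.png

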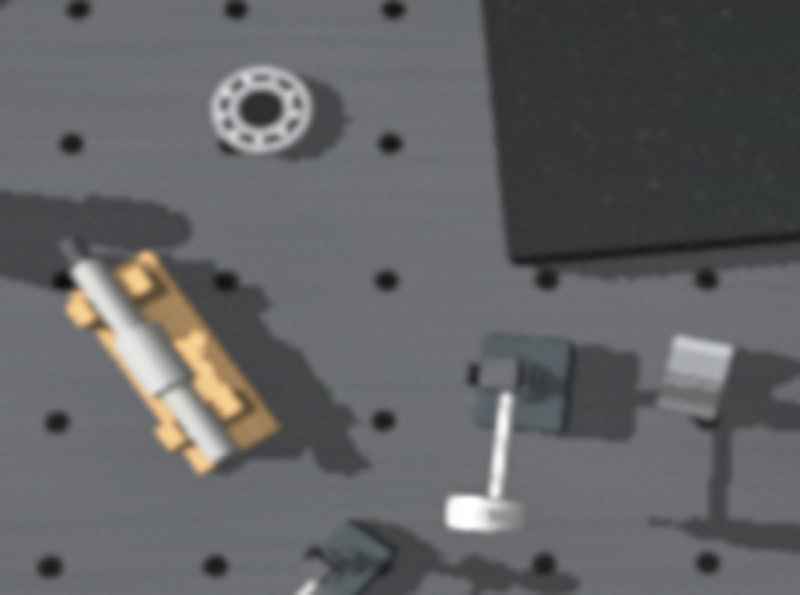

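The crop shows the shaft's thread end at its upper left (75,250), thick part at (150,360), and the big indicator with its post at (500,375) and dial at (485,512), facing the robot. Vee block 1 at (697,378) is almost square to the axes. I'll now look at vee block 2 with the wrist camera.

Call:
step_arm(rows=[[0.045, 0.043, 0, 0, 0, 0], [0.09, 0.086, 0, 0, 0, 0], [0.134, 0.128, 0, 0, 0, 0], [0.178, 0.171, 0, 0, 0, 0], [0.223, 0.214, 0, 0, 0, 0]])

```text
clock: 0.52
tcp_pos: [0.3124, -0.5211, 0.2063]
orientation: [-3.113, -0.417, 0.001]
contact_force: [1.1, -0.0, -1.2]
grip_width: 0.0856
gripper_force: 0.0
```

Call:
step_arm(rows=[[0.045, 0.043, 0, 0, 0, 0], [0.09, 0.086, 0, 0, 0, 0], [0.134, 0.128, 0, 0, 0, 0], [0.178, 0.171, 0, 0, 0, 0], [0.223, 0.214, 0, 0, 0, 0]])

```text
clock: 0.93
tcp_pos: [0.4462, -0.3928, 0.2064]
orientation: [-3.113, -0.417, 0.001]
contact_force: [0.7, -1.2, -0.1]
grip_width: 0.0856
gripper_force: 0.0
```

Call:
step_arm(rows=[[0.045, 0.043, 0, 0, 0, 0], [0.09, 0.086, 0, 0, 0, 0], [0.134, 0.128, 0, 0, 0, 0], [0.178, 0.171, 0, 0, 0, 0], [0.223, 0.214, 0, 0, 0, 0]])

```text
clock: 1.35
tcp_pos: [0.58, -0.2645, 0.2063]
orientation: [-3.113, -0.417, 0.001]
contact_force: [0.2, -0.4, 0.4]
grip_width: 0.0855
gripper_force: 0.0
```

```bash
python3 - <<'E'
from h import *
np.set_printoptions(precision=4,suppress=True)
o=r.get_obs();print(o["clock"],o["tcp_pos"],o["orientation"])
c=cam("wrist");im=eyes.grab_frame("wrist")[:,:,::-1];cv2.imwrite("pics/w1.png",im);np.save("w1.npy",c[1])
for p in[(211,124),(292,118),(299,199),(217,204)]:print(hit(cam("top"),p,.05))
print(proj(c,[.62,-.265,.042]))
E
```

```text
1.35 [ 0.58   -0.2645  0.2063] [-3.1135 -0.4175  0.0013]
[0.7052 0.1329 0.05  ]
[ 0.7207 -0.0659  0.05  ]
[ 0.519  -0.0804  0.05  ]
[0.5074 0.116  0.05  ]
[285.4503 149.76  ]
```

View pics/w1.png

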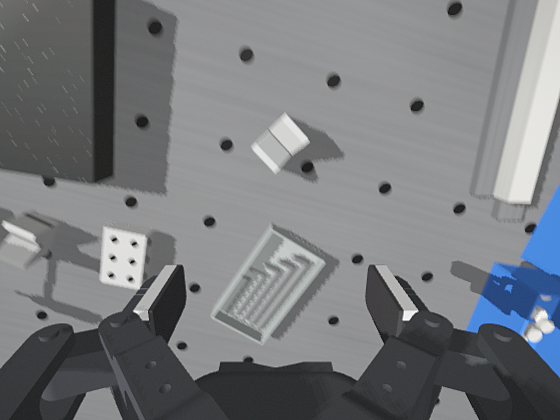

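The wrist picture shows vee block 2 as a diamond around (281,143), its long (50 mm) side running from (310,138) to (277,172). The setup block is at (124,257), clear of it.

```bash
cat >> h.py <<'E'
def rect(c,im,box,thr,z,dil=1,inv=False):
    """min-area rectangle of the bright patch in box=(x0,y0,x1,y1), cast on plane z"""
    x0,y0,x1,y1=box;g=cv2.cvtColor(im,cv2.COLOR_BGR2GRAY)[y0:y1,x0:x1]
    m=((g<thr) if inv else (g>thr)).astype(np.uint8)
    if dil>1:m=cv2.morphologyEx(m,cv2.MORPH_CLOSE,np.ones((dil,dil)))
    k=max(cv2.findContours(m,0,1)[0],key=cv2.contourArea).reshape(-1,2)+[x0,y0]
    P=np.array([hit(c,p,z)[:2] for p in k])*1000
    (cx,cy),(w,h),a=cv2.minAreaRect(P.astype(np.float32))
    if w<h:w,h,a=h,w,a+90
    return cx,cy,w,h,(a+90)%180-90   # a: angle of the long side in world
E
python3 - <<'E'
from h import *
im=cv2.imread("pics/w1.png");c=(eyes.camera_info("wrist")["mtx"],np.load("w1.npy"))
for t in(165,175,185,195,205):print(t,np.round(rect(c,im,(240,100,325,190),t,.042,5),1))
g=cv2.cvtColor(im,cv2.COLOR_BGR2GRAY);print(g[100:185:4,255:312:5])
E
```

```text
165 [ 624.4 -257.4   51.5   39.9  -31.1]
175 [ 624.2 -257.4   50.7   39.6  -31.5]
185 [ 634.5 -263.5   37.    27.2   59.2]
195 [ 636.  -264.2   35.6   23.    58.7]
205 [ 636.2 -264.    33.5   22.6   58.8]
[[150 152 152 151 150 151 150 151 150 149 149 150]
 [146 148 150 151 151 152 150 151 150 149 150 150]
 [147 148 147 147 148 151 152 152 152 150 149 150]
 [150 150 147 147 146 148 166 148 150 149 151 151]
 [151 153 151 151 148 171 214 125 149 147 151 150]
 [150 149 151 151 160 197 228 228 104 130 149 146]
 [149 149 149 148 189 212 216 227 189 103 105 150]
 [151 149 148 187 212 212 212 226 228 101 106 105]
 [151 151 168 141 212 212 211 211 227 230 100 101]
 [152 164 175 182 197 212 212 212 213 227 215 103]
 [162 180 181 182 184 219 211 211 212 220 215  96]
 [205 177 181 183 182 156 214 212 211 202 179 100]
 [225 210 182 182 181 183 144 212 200 168 100 103]
 [208 226 186 181 182 181 184 196 157 101 103 105]
 [153 227 227 180 183 181 178 130 100 104 105 102]
 [151 149 228 227 181 182 155 100 103 104  82  90]
 [150 150 154 226 214 169 114 105 104  91  31  31]
 [153 151 151 196 218 148 100 102 104 103  30  29]
 [154 154 153 152 192 150 147 129  98 102  56  77]
 [152 154 154 152 151 152 153 151 150 126 104 103]
 [153 153 154 153 152 153 152 151 152 152 140 115]
 [150 150 150 151 153 152 153 151 153 153 152 152]]
```

Vee block 2 measures 51 x ~36–40 mm, centred at (0.624, -0.257), with its x axis at -31°. That agrees with the sizes given. Next: turn 43.5°, go down and grip.

Call:
step_arm(rows=[[0.024, 0.004, 0, 0, 0, 0.0389], [0.05, 0.008, 0, 0, 0, 0.0778], [0.073, 0.0115, 0, 0, 0, 0.1167], [0.073, 0.0115, 0, 0, 0, 0.1556], [0.073, 0.0115, 0, 0, 0, 0.1945]], jaw=0, squeeze=70)

```text
clock: 1.82
tcp_pos: [0.6236, -0.2583, 0.2059]
orientation: [-2.838, -1.345, 0.001]
contact_force: [-0.0, -0.4, -0.3]
grip_width: 0.0856
gripper_force: 0.0
```

Call:
step_arm(rows=[[0, 0, 0, 0, 0, 0.0236], [0, 0, -0.06, 0, 0, 0.0472], [0, 0, -0.12, 0, 0, 0.0472], [0, 0, -0.18, 0, 0, 0.0472], [0, 0, -0.24, 0, 0, 0.0472]])

```text
clock: 2.23
tcp_pos: [0.6226, -0.2593, 0.0611]
orientation: [2.737, 1.542, -0.0]
contact_force: [1.2, -0.3, -0.2]
grip_width: 0.0854
gripper_force: 0.0
```

Call:
step_arm(rows=[[0, 0, -0.022, 0, 0, 0], [0, 0, -0.044, 0, 0, 0], [0, 0, -0.064, 0, 0, 0], [0, 0, -0.064, 0, 0, 0]])

```text
clock: 2.57
tcp_pos: [0.6226, -0.2589, 0.023]
orientation: [-2.736, -1.541, 0.002]
contact_force: [-1.5, 0.9, -0.4]
grip_width: 0.0857
gripper_force: 0.0
```

Call:
step_arm(rows=[[0, 0, 0, 0, 0, 0], [0, 0, 0, 0, 0, 0], [0, 0, 0, 0, 0, 0], [0, 0, 0, 0, 0, 0], [0, 0, 0, 0, 0, 0]], jaw=1)

```text
clock: 2.98
tcp_pos: [0.6237, -0.2593, 0.0253]
orientation: [2.736, 1.541, 0.001]
contact_force: [-0.1, 0.6, 0.2]
grip_width: 0.0257
gripper_force: 0.0
```

Call:
step_arm(rows=[[0, 0, 0, 0, 0, 0], [0, 0, 0, 0, 0, 0], [0, 0, 0, 0, 0, 0]])

```text
clock: 3.23
tcp_pos: [0.6232, -0.259, 0.0244]
orientation: [2.737, 1.542, 0.0]
contact_force: [-0.4, 0.4, -0.0]
grip_width: -0.0002
gripper_force: 0.0
```

The gripper closed on nothing, so I'll look before doing anything else.

```bash
python3 - <<'E'
from h import *
o=r.get_obs();print(o)
a=eyes.grab_frame("wrist")[:,:,::-1];b=eyes.grab_frame("scene")[:,:,::-1];t=eyes.grab_frame("top")[:,:,::-1]
o=np.vstack([np.hstack([cv2.resize(a,(400,300)),cv2.resize(b[260:400,100:300],(400,280))[:300]]) if 0 else np.hstack([cv2.resize(a,(400,300)),cv2.resize(b[220:400,80:320],(400,300))]),
 np.hstack([cv2.resize(t[90:240,300:500],(400,300)),cv2.resize(t,(400,300))])])
cv2.imwrite("pics/m1.png",o)
E
```

```text
{'clock': 3.2333, 'joints': array([ 0.4949678 ,  0.69052226, -0.27801466,  1.66760985,  0.24208247,
        0.81728588, -0.43365867]), 'qvel': array([ 0.00014705,  0.00217594, -0.00064949, -0.00288056, -0.00109606,
       -0.00124909, -0.00135467]), 'tau': array([ 4.27230625e-03, -6.57269382e+01, -3.76692876e+00, -2.23058063e+01,
        1.01833933e-02,  4.47064494e-04,  2.68222921e-04]), 'tcp_pos': array([ 0.62318478, -0.25904458,  0.0243883 ]), 'orientation': array([2.7370472e+00, 1.5419534e+00, 8.5847593e-05]), 'contact_force': array([-0.38205736,  0.40741   , -0.01270275]), 'moment': array([ 0.04339175, -0.02639188,  0.00742331]), 'gripper_force': 0.0, 'grip_width': -0.00017726955876158005}
```

View pics/m1.png

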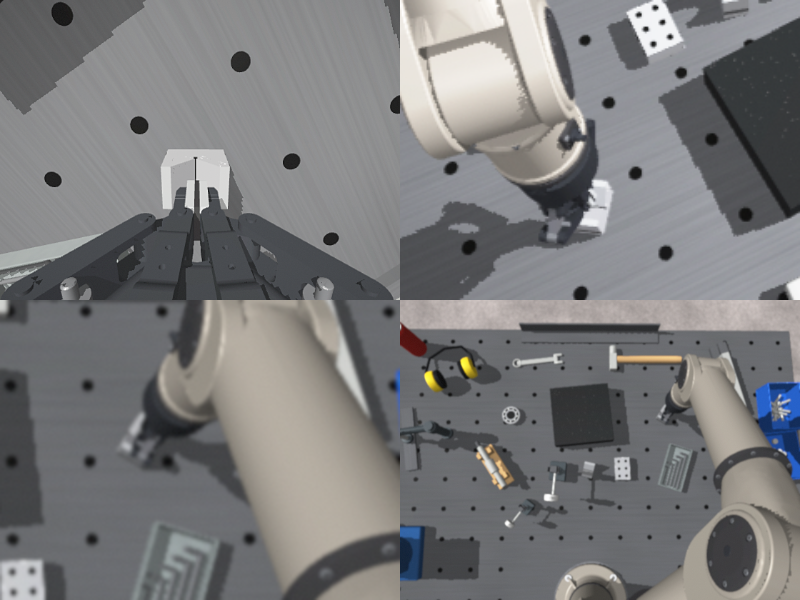

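The wrist panel shows the block untouched just ahead of the shut fingers, spanning about (163..230, 150..210) in the 400-wide panel. I'll measure how far off it is.

```bash
python3 - <<'E'
from h import *
np.set_printoptions(precision=4,suppress=True)
c=cam("wrist");im=eyes.grab_frame("wrist")[:,:,::-1];cv2.imwrite("pics/w2.png",im)
ex=np.array([np.cos(-.5446),np.sin(-.5446),0]);ey=np.array([-ex[1],ex[0],0])
B=np.array([.6243,-.2574,.042])
for sx in(-1,1):
  for sy in(-1,1):print("expected corner",proj(c,B+sx*.025*ex+sy*.0175*ey),sx,sy)
print("tcp",proj(c,r.get_obs()["tcp_pos"]),"tips z0",proj(c,r.get_obs()["tcp_pos"]-[0,0,.0142]))
for p in[(229,210),(317,210),(226,290),(322,290)]:
  h=hit(c,p,.042);print(p,h,(h-B)@ex,(h-B)@ey)
cv2.imwrite("pics/c2.png",cv2.resize(im[150:420,130:430],None,fx=2.2,fy=2.2))
E
```

```text
expected corner [228.4448 288.1867] -1 -1
expected corner [225.3542 228.2958] -1 1
expected corner [319.9134 288.1775] 1 -1
expected corner [322.8314 228.2837] 1 1
tcp [273.9257 248.4688] tips z0 [274.0243 238.9755]
(229, 210) [ 0.6191 -0.2223  0.042 ] -0.0226891147797495 0.027347173429581546
(317, 210) [ 0.657  -0.2452  0.042 ] 0.021615689357330672 0.027341091183720776
(226, 290) [ 0.5921 -0.2597  0.042 ] -0.026390364267559422 -0.0186313743469974
(322, 290) [ 0.637  -0.2869  0.042 ] 0.02619149094138736 -0.018637364107787883
```

View pics/c2.png

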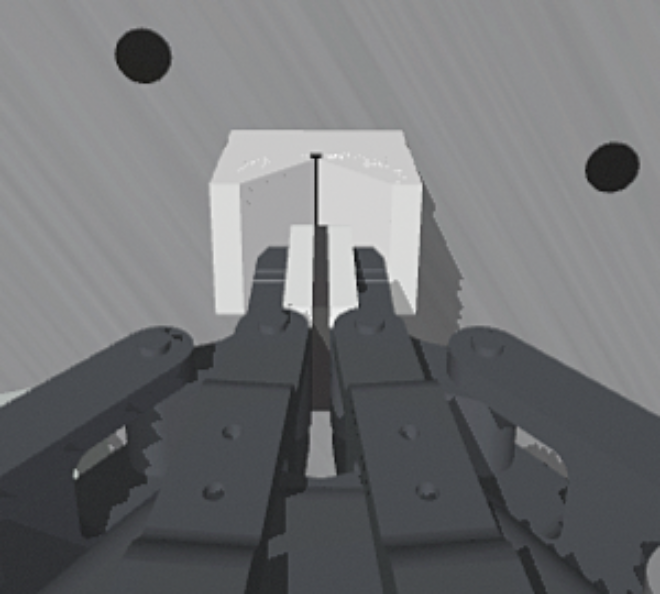

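The block's top edges are exactly where expected (rows 233–292). The fingertips, though, appear at row ~252, over the vee rather than beside the block, as if they were about 40 mm higher than the stated geometry gives. I'll check that against the robot's own figures.

```bash
python3 - <<'E'
from h import *
print(r.tips_ahead,[a for a in dir(r) if a[0]!='_'],[a for a in dir(eyes) if a[0]!='_'])
o=r.get_obs();print(o["tcp_pos"])
i=eyes.camera_info("wrist");print(i["tool_from_camera"][:3,3])
t=cam("top");print(proj(t,o["tcp_pos"]),proj(cam("scene"),o["tcp_pos"]))
E
```

```text
0.014 ['Unreachable', 'get_obs', 'hand_in', 'tips_ahead'] ['camera_info', 'grab_frame']
[ 0.6231147  -0.25898556  0.02422802]
[ 0.0767146   0.00079975 -0.16681143]
[368.74859512 159.23758754] [193.62167896 344.01033798]
```

```bash
python3 - <<'E'
from h import *
b=eyes.grab_frame("scene")[:,:,::-1]
cv2.imwrite("pics/s2.png",cv2.resize(b[290:390,130:260],None,fx=6,fy=6,interpolation=cv2.INTER_CUBIC))
E
```

```text
(no output)
```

View pics/s2.png

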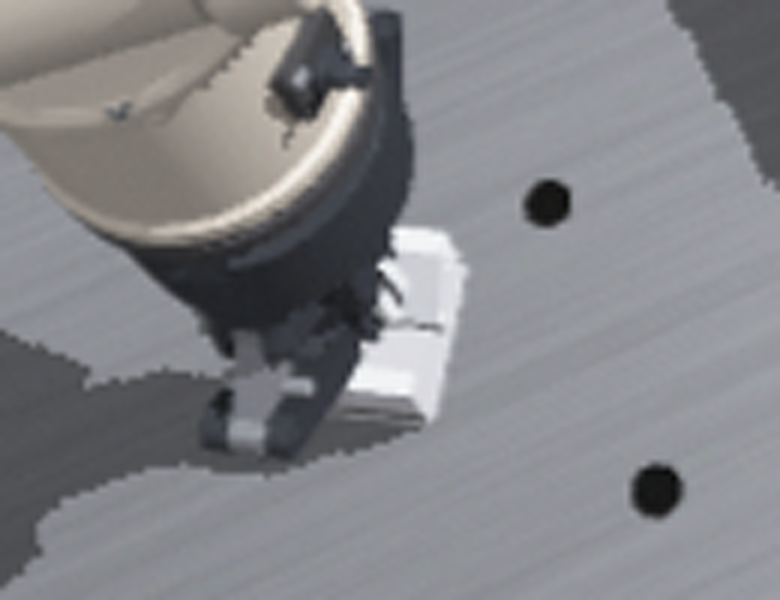

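Two independent cues agree: the tip rows, and the 187 px between tips 85.6 mm apart, which puts them 142 mm from the camera. The fingertips stand about 27 mm behind the reported TCP when shut and about 38 mm behind when open, not 14 mm ahead. Camera height, block size and sideways position are all consistent, so only the tool length differs from the notes. I'll open and go lower in small steps, watching the force.

Call:
step_arm(rows=[[0, 0, 0, 0, 0, 0], [0, 0, 0, 0, 0, 0], [0, 0, 0, 0, 0, 0], [0, 0, 0, 0, 0, 0], [0, 0, 0, 0, 0, 0]], jaw=0)

```text
clock: 3.9
tcp_pos: [0.6231, -0.259, 0.0243]
orientation: [-2.737, -1.542, 0.0]
contact_force: [0.5, 0.4, 0.1]
grip_width: 0.0607
gripper_force: 0.0
```

Call:
step_arm(rows=[[0, 0, 0, 0, 0, 0], [0, 0, -0.01, 0, 0, 0], [0, 0, -0.02, 0, 0, 0], [0, 0, -0.02, 0, 0, 0]])

```text
clock: 4.23
tcp_pos: [0.622, -0.2587, 0.0105]
orientation: [-2.735, -1.541, 0.003]
contact_force: [-0.4, -0.5, -0.1]
grip_width: 0.0854
gripper_force: 0.0
```

Call:
step_arm(rows=[[0, 0, -0.005, 0, 0, 0], [0, 0, -0.01, 0, 0, 0], [0, 0, -0.015, 0, 0, 0], [0, 0, -0.015, 0, 0, 0]])

```text
clock: 4.57
tcp_pos: [0.6227, -0.2589, 0.0025]
orientation: [-2.736, -1.542, 0.001]
contact_force: [-0.1, -0.1, 0.5]
grip_width: 0.0855
gripper_force: 0.0
```

```bash
python3 - <<'E'
from h import *
o=r.get_obs();print(o["tcp_pos"],o["contact_force"],o["grip_width"])
cv2.imwrite("pics/w3.png",eyes.grab_frame("wrist")[130:420,:,::-1])
E
```

```text
[ 0.62270272 -0.25889341  0.00250716] [-0.13963586 -0.14141914  0.54366933] 0.0854877764420693
```

View pics/w3.png

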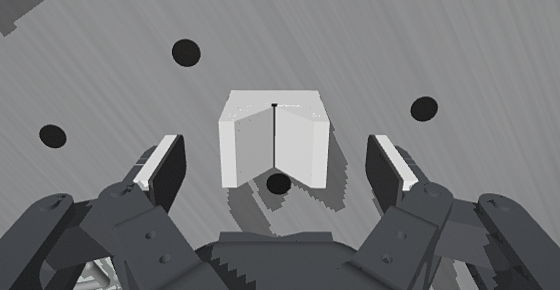

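The open fingers straddle the block, from columns 183 to 370 against the block's 220–330, with no contact. I'll go down the last 23 mm and grip.

Call:
step_arm(rows=[[0.001, 0.001, -0.01, 0, 0, 0], [0.002, 0.002, -0.02, 0, 0, 0], [0.002, 0.002, -0.03, 0, 0, 0], [0.002, 0.002, -0.038, 0, 0, 0]])

```text
clock: 4.95
tcp_pos: [0.624, -0.2576, -0.0205]
orientation: [-2.736, -1.542, 0.001]
contact_force: [-0.5, 0.1, 0.5]
grip_width: 0.0854
gripper_force: 0.0
```

Call:
step_arm(rows=[[0, 0, 0, 0, 0, 0], [0, 0, 0, 0, 0, 0], [0, 0, 0, 0, 0, 0], [0, 0, 0, 0, 0, 0], [0, 0, 0, 0, 0, 0]], jaw=1)

```text
clock: 5.37
tcp_pos: [0.6246, -0.2579, -0.0192]
orientation: [2.737, 1.542, 0.001]
contact_force: [-0.4, 0.5, 0.4]
grip_width: 0.049
gripper_force: 74.2
```

Call:
step_arm(rows=[[0, 0, 0, 0, 0, 0], [0, 0, 0, 0, 0, 0]])

```text
clock: 5.53
tcp_pos: [0.6245, -0.2579, -0.0192]
orientation: [2.737, 1.542, 0.0]
contact_force: [-0.3, 0.6, 1.7]
grip_width: 0.0492
gripper_force: 74.1
```

Gripped: opening 49 mm, 74 N. I'll lift, carry it over the plate, turn it to the plate's angle, and measure the plate from there.

Call:
step_arm(rows=[[0, 0, 0.04, 0, 0, 0], [0, 0, 0.1, 0, 0, 0], [0, 0, 0.16, 0, 0, 0], [0, 0, 0.22, 0, 0, 0], [0, 0, 0.283, 0, 0, 0]])

```text
clock: 5.95
tcp_pos: [0.623, -0.2576, 0.1505]
orientation: [-2.735, -1.541, 0.003]
contact_force: [0.5, -0.3, -4.9]
grip_width: 0.0492
gripper_force: 74.4
```

Call:
step_arm(rows=[[-0.014, 0.061, 0, 0, 0, 0.038], [-0.028, 0.122, 0, 0, 0, 0.076], [-0.042, 0.184, 0, 0, 0, 0.115], [-0.056, 0.245, 0, 0, 0, 0.154], [-0.07, 0.307, 0, 0, 0, 0.193]])

```text
clock: 6.37
tcp_pos: [0.5808, -0.0724, 0.1496]
orientation: [-2.145, -2.294, 0.002]
contact_force: [0.9, -0.1, -4.1]
grip_width: 0.0492
gripper_force: 74.7
```

Call:
step_arm(rows=[[-0.01, 0.04, 0, 0, 0, 0.005], [-0.0175, 0.076, 0, 0, 0, 0.005], [-0.0175, 0.076, 0, 0, 0, 0.005], [-0.0175, 0.076, 0, 0, 0, 0.005]])

```text
clock: 6.7
tcp_pos: [0.5709, -0.0264, 0.1498]
orientation: [-2.129, -2.308, 0.001]
contact_force: [1.0, -0.4, -4.9]
grip_width: 0.0493
gripper_force: 74.6
```

```bash
python3 - <<'E'
from h import *
np.set_printoptions(precision=4,suppress=True)
o=r.get_obs();print(o["clock"],o["tcp_pos"],o["orientation"],o["joints"],o["contact_force"],o["grip_width"])
c=cam("wrist");im=eyes.grab_frame("wrist")[:,:,::-1];cv2.imwrite("pics/w4.png",im);np.save("w4.npy",c[1])
for P in[(.7052,.1329),(.7207,-.0659),(.519,-.0804),(.5074,.116)]:print(proj(c,[*P,.05]))
E
```

```text
6.7 [ 0.5709 -0.0264  0.1498] [-2.1293 -2.3084  0.0011] [ 0.3486  0.4208 -0.524   1.8346  0.2528  0.9539 -0.2047] [ 1.0255 -0.4347 -4.8689] 0.04930982993578186
[470.1145  11.0852]
[429.8266 253.5049]
[214.9451 251.6889]
[205.3898  12.5582]
```

View pics/w4.png

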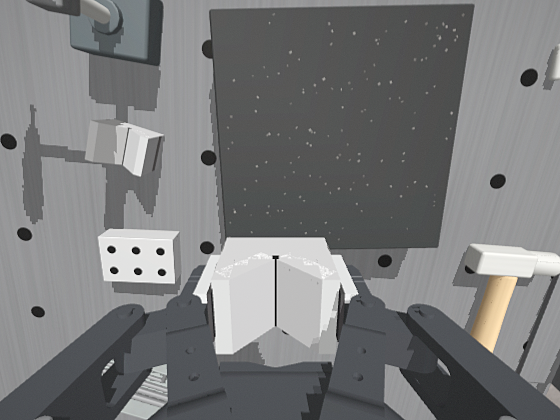

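The picture shows the plate's top corners at (211,11), (473,4) and (438,247), with the held block filling the bottom. Vee block 1 is at (122,145), the setup block at (138,256) and the indicator base at top left.

```bash
python3 - <<'E'
from h import *
np.set_printoptions(precision=4,suppress=True)
im=cv2.imread("pics/w4.png");c=(eyes.camera_info("wrist")["mtx"],np.load("w4.npy"))
g=cv2.cvtColor(im,cv2.COLOR_BGR2GRAY)
def line(pts):
    P=np.array([hit(c,p,.05)[:2] for p in pts]);vx,vy,x,y=cv2.fitLine(P.astype(np.float32),cv2.DIST_HUBER,0,1e-4,1e-4).ravel();return np.array([x,y]),np.degrees(np.arctan2(vy,vx))
print(g[100,205:235],g[60,205:235])
far=[(np.argmax(np.diff(g[y,420:490].astype(int)))+420.5,y) for y in range(20,235,5)]
left=[(x,np.argmin(np.diff(g[:20,x].astype(int)))+.5) for x in range(230,460,6)]
right=[(x,np.argmax(np.diff(g[235:260,x].astype(int)))+235.5) for x in range(345,430,4)]
near=[(np.argmin(np.diff(g[y,205:232].astype(int)))+205.5,y) for y in range(30,230,5)]
for n,l in(("far",far),("left",left),("right",right),("near",near)):print(n,*line(l),l[::12])
E
```

```text
[155 152 151 156 161 157 100 108 110 106  68  66  86  87  88  87  87  87
  87  87  88  88  87  87  86  86  86  87  88  87] [152 152 151 154 157 160 159 116  57  88  90  89  89  89  88  89  90  89
  88  88  89  88  87  88  90  90  88  89  89  88]
far [0.7147 0.0612] -84.32411 [(np.float64(472.5), 20), (np.float64(462.5), 80), (np.float64(453.5), 140), (np.float64(444.5), 200)]
left [0.6104 0.1287] 5.6208057 [(230, np.float64(8.5)), (302, np.float64(6.5)), (374, np.float64(5.5)), (446, np.float64(3.5))]
right [ 0.6784 -0.0638] 5.6411796 [(345, np.float64(248.5)), (393, np.float64(248.5))]
near [0.5152 0.0327] -85.90931 [(np.float64(209.5), 30), (np.float64(209.5), 90), (np.float64(213.5), 150), (np.float64(217.5), 210)]
```

The plate is at (0.616, 0.029), turned 5.65°, and its width comes out at 0.198–0.201 m as it should. The right block goes to (0.576, -0.025).

Call:
step_arm(rows=[[0.0087, 0.002, 0, 0, 0, 0.0056], [0.0087, 0.002, -0.05, 0, 0, 0.0056], [0.0087, 0.002, -0.1, 0, 0, 0.0056], [0.0087, 0.002, -0.15, 0, 0, 0.0056], [0.0087, 0.002, -0.186, 0, 0, 0.0056]])

```text
clock: 7.17
tcp_pos: [0.5764, -0.0288, 0.0359]
orientation: [-2.115, -2.322, 0.003]
contact_force: [-0.3, 0.2, -5.5]
grip_width: 0.0492
gripper_force: 74.5
```

Call:
step_arm(rows=[[0, 0, 0, 0, 0, 0], [0, 0, -0.003, 0, 0, 0], [0, 0, -0.006, 0, 0, 0], [0, 0, -0.008, 0, 0, 0], [0, 0, -0.008, 0, 0, 0]])

```text
clock: 7.58
tcp_pos: [0.5783, -0.027, 0.0352]
orientation: [2.113, 2.323, 0.002]
contact_force: [-0.1, -0.2, -4.8]
grip_width: 0.0491
gripper_force: 74.5
```

Call:
step_arm(rows=[[-0.0035, 0.003, 0, 0, 0, 0], [-0.0035, 0.003, -0.003, 0, 0, 0], [-0.0035, 0.003, -0.005, 0, 0, 0], [-0.0035, 0.003, -0.006, 0, 0, 0], [-0.0035, 0.003, -0.006, 0, 0, 0]])

```text
clock: 8.0
tcp_pos: [0.575, -0.0249, 0.0308]
orientation: [2.113, 2.324, -0.0]
contact_force: [-2.3, -0.7, 1.4]
grip_width: 0.0495
gripper_force: 75.4
```

Call:
step_arm(rows=[[0, 0, -0.002, 0, 0, 0], [0, 0, -0.002, 0, 0, 0], [0, 0, -0.002, 0, 0, 0]])

```text
clock: 8.25
tcp_pos: [0.575, -0.025, 0.0307]
orientation: [2.113, 2.324, -0.001]
contact_force: [-6.4, -1.3, 13.6]
grip_width: 0.0493
gripper_force: 76.9
```

It's landed: the wrist force went from -5 to +14 N. I'll release, rise and move towards vee block 1.

Call:
step_arm(rows=[[0, 0, 0, 0, 0, 0], [0, 0, 0, 0, 0, 0], [0, 0, 0, 0, 0, 0], [0, 0, 0, 0, 0, 0], [0, 0, 0, 0, 0, 0]], jaw=0)

```text
clock: 8.67
tcp_pos: [0.5752, -0.025, 0.029]
orientation: [2.114, 2.324, 0.0]
contact_force: [-0.4, 0.8, -0.3]
grip_width: 0.0856
gripper_force: 0.0
```

Call:
step_arm(rows=[[0, 0, 0.02, 0, 0, 0], [0, 0, 0.07, 0, 0, 0], [0, 0, 0.13, 0, 0, 0], [0, 0, 0.2, 0, 0, 0], [0, 0, 0.267, 0, 0, 0]])

```text
clock: 9.08
tcp_pos: [0.5745, -0.0247, 0.1917]
orientation: [-2.112, -2.324, -0.0]
contact_force: [1.3, -0.5, 0.4]
grip_width: 0.0855
gripper_force: 0.0
```

Call:
step_arm(rows=[[-0.06, 0.01, 0.01, 0, 0, -0.03], [-0.12, 0.02, 0.02, 0, 0, -0.06], [-0.17, 0.03, 0.02, 0, 0, -0.09], [-0.208, 0.035, 0.02, 0, 0, -0.11], [-0.208, 0.035, 0.02, 0, 0, -0.11]])

```text
clock: 9.5
tcp_pos: [0.4458, -0.0035, 0.2019]
orientation: [2.483, 1.924, -0.004]
contact_force: [-0.5, 0.1, -0.6]
grip_width: 0.0853
gripper_force: 0.0
```

```bash
python3 - <<'E'
from h import *
np.set_printoptions(precision=4,suppress=True)
o=r.get_obs();print(o["clock"],o["tcp_pos"],o["orientation"],o["joints"],o["contact_force"],o["grip_width"])
c=cam("wrist");im=eyes.grab_frame("wrist")[:,:,::-1];cv2.imwrite("pics/w5.png",im);np.save("w5.npy",c[1])
p=proj(c,[.4285,.006,.042]);print(p);x,y=p.astype(int);b=(max(x-55,0),max(y-50,0),x+55,y+50)
for t in(165,172,180,188):print(t,np.round(rect(c,im,b,t,.042,5),1))
for t in(60,66,72,80):pass
E
```

```text
9.5 [ 0.4458 -0.0035  0.2019] [ 2.4825  1.9243 -0.0042] [ 0.3711  0.1431 -0.5445  2.0519  0.0917  0.9711 -0.4728] [-0.4841  0.0864 -0.5593] 0.08531091781463036
[256.8628 180.9651]
165 [438.8   7.2  47.3  34.8  82. ]
172 [437.1   9.5  40.1  34.7  75.8]
180 [437.1   9.5  40.1  34.6  75.8]
188 [437.1   9.5  40.1  34.6  75.8]
```

View pics/w5.png

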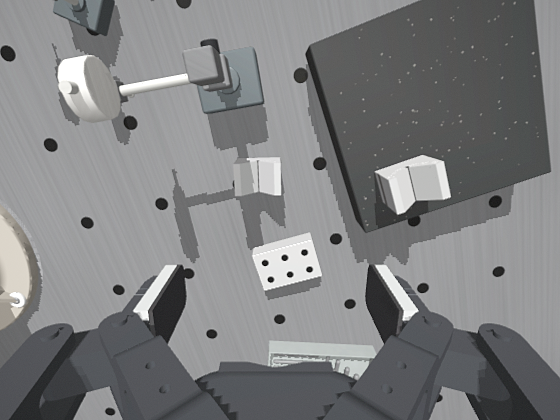

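Here the right-hand vee block stands on the plate at (413,185), and vee block 1 is at (258,176) with its vee running up the image. The indicator head is at (203,63) with its base at (232,80). The setup block at (287,263) lies clear of block 1.

```bash
python3 - <<'E'
from h import *
np.set_printoptions(precision=4,suppress=True,linewidth=220)
im=cv2.imread("pics/w5.png");g=cv2.cvtColor(im,cv2.COLOR_BGR2GRAY)
print(g[150:204:3,228:290:2])
E
```

```text
[[164 164 161 162 158 107 113 111 109 114 161 160 156 159 158 159 162 161 160 158 161 161 161 158 157 160 160 161 160 160 159]
 [163 162 163 162 159 105 112 111 111 106 164 161 159 153 161 157 162 159 161 160 160 161 162 160 158 158 159 159 163 160 157]
 [162 161 164 161 163 134 110 112 111 107 131 155 158 152 156 152 155 155 156 156 151 153 154 153 149 150 156 159 163 161 159]
 [159 162 162 161 154 136 138 138 137 165 237 228 226 226 229 232 225 224 224 224 223 223 223 223 223 227 158 159 160 163 160]
 [160 161 161 146 134 133 133 133 133 145 145 204 204 202 200 179 212 210 212 212 215 220 221 225 221 222 186 159 159 161 161]
 [162 160 164 178 177 178 159 159 159 159 158 168 203 203 203 161 212 211 210 210 210 210 209 233 235 236 210 158 159 160 162]
 [157 158 161 177 176 177 160 160 159 159 159 162 205 203 203 144 212 210 210 210 210 210 210 234 235 236 198 157 159 159 161]
 [157 160 160 176 176 176 163 159 159 159 159 156 209 203 204 137 213 211 210 210 211 211 210 233 234 236 218 155 159 161 161]
 [158 157 158 177 175 175 164 159 159 158 159 157 181 203 205 114 214 211 209 211 21
[... 486 characters left out ...]
117 217 211 211 210 210 211 211 222 235 235 234 103 162 157 161]
 [117 126 104 129 176 174 174 160 160 159 160 159 156 208 205 156 217 211 211 211 210 211 210 222 235 235 233 100 155 159 160]
 [110 111 111 123 177 174 175 157 160 161 161 164 163 170 141 111 141 167 203 222 217 213 211 223 235 235 234 103 129 158 158]
 [109 109 113 121 177 169 169 143 123 114 105 107 110 108 108 110 109 111 108 103 102 106 131 160 168 167 163 109 167 157 156]
 [103 103 112 158 101 109 110 112 112 109 110 108 109 109 109 108 108 111 110 106 112 109 113 111 112 109 110 109 161 158 158]
 [161 156 156 159 160 157 103 111 111 111 112 110 110 111 110 109 111 108 113 108 107 110 111 112 111 111 107 108 138 160 157]]
```

```bash
python3 - <<'E'
from h import *
np.set_printoptions(precision=4,suppress=True)
c=(eyes.camera_info("wrist")["mtx"],np.load("w5.npy"))
P=np.array([hit(c,p,.042) for p in[(233.5,163.5),(280.7,163),(282,194.7),(235.3,195.8)]]);print(P,P.mean(0))
for i in range(4):d=(P[(i+1)%4]-P[i])[:2];print(np.linalg.norm(d),np.degrees(np.arctan2(d[1],d[0])))
# right vee block on plate, vee line ends at z .074
for p in((388,163),(388,163)):pass
print(proj(c,[.5752,-.025,.092]))
# indicator head top (z .152) corners by eye and base
print(hit(c,(204,66),.152),hit(c,(232,80),.034))
E
```

```text
[[ 0.4097  0.0302  0.042 ]
 [ 0.458   0.0183  0.042 ]
 [ 0.4509 -0.0155  0.042 ]
 [ 0.4014 -0.004   0.042 ]] [0.43   0.0073 0.042 ]
0.049742384840320286 -13.82617422352078
0.034558577670215654 -101.8019511187112
0.05081912337329294 166.9669581095118
0.03524078171991263 76.41576543143492
[417.86   185.7912]
[0.4284 0.1084 0.152 ] [0.431  0.1097 0.034 ]
```

Vee block 1: centre (0.430, 0.007), 50.3 x 34.9 mm, x axis at -13°. I'll grip it.

Call:
step_arm(rows=[[-0.0263, 0.018, -0.02, 0, 0, 0.008], [-0.0263, 0.018, -0.08, 0, 0, 0.008], [-0.0263, 0.018, -0.14, 0, 0, 0.008], [-0.0263, 0.018, -0.2, 0, 0, 0.008], [-0.0263, 0.018, -0.252, 0, 0, 0.008]])

```text
clock: 9.97
tcp_pos: [0.4354, 0.0068, 0.0488]
orientation: [2.457, 1.958, 0.002]
contact_force: [0.9, -0.6, 0.4]
grip_width: 0.0858
gripper_force: 0.0
```

Call:
step_arm(rows=[[0, 0, 0, 0, 0, 0], [0, 0, 0, 0, 0, 0]])

```text
clock: 10.13
tcp_pos: [0.4342, 0.0071, 0.0496]
orientation: [-2.454, -1.957, 0.003]
contact_force: [0.2, -0.1, 0.8]
grip_width: 0.0856
gripper_force: 0.0
```

Call:
step_arm(rows=[[-0.006, 0, -0.03, 0, 0, 0], [-0.006, 0, -0.06, 0, 0, 0], [-0.006, 0, -0.09, 0, 0, 0], [-0.006, 0, -0.115, 0, 0, 0], [-0.006, 0, -0.115, 0, 0, 0]])

```text
clock: 10.55
tcp_pos: [0.4321, 0.0068, -0.0186]
orientation: [2.457, 1.957, 0.001]
contact_force: [-0.4, 0.5, 0.2]
grip_width: 0.0852
gripper_force: 0.0
```

Call:
step_arm(rows=[[0, 0, 0, 0, 0, 0], [0, 0, 0, 0, 0, 0], [0, 0, 0, 0, 0, 0], [0, 0, 0, 0, 0, 0], [0, 0, 0, 0, 0, 0]], jaw=1)

```text
clock: 10.97
tcp_pos: [0.4315, 0.0067, -0.0173]
orientation: [2.456, 1.956, 0.002]
contact_force: [-3.3, 0.1, 12.2]
grip_width: 0.0491
gripper_force: 70.8
```

Call:
step_arm(rows=[[0, 0, 0, 0, 0, 0], [0, 0, 0, 0, 0, 0]])

```text
clock: 11.13
tcp_pos: [0.4315, 0.0067, -0.0173]
orientation: [2.456, 1.956, 0.002]
contact_force: [-3.9, -0.8, 12.6]
grip_width: 0.0491
gripper_force: 70.8
```

Call:
step_arm(rows=[[0, 0, 0.04, 0, 0, 0], [0, 0, 0.1, 0, 0, 0], [0, 0, 0.16, 0, 0, 0], [0, 0, 0.22, 0, 0, 0], [0, 0, 0.278, 0, 0, 0]])

```text
clock: 11.55
tcp_pos: [0.43, 0.0068, 0.1501]
orientation: [-2.457, -1.958, -0.0]
contact_force: [0.7, -1.7, -5.2]
grip_width: 0.0488
gripper_force: 76.1
```

Call:
step_arm(rows=[[0.06, 0.028, 0, 0, 0, 0.03], [0.12, 0.056, 0, 0, 0, 0.06], [0.17, 0.085, 0, 0, 0, 0.09], [0.2247, 0.113, 0, 0, 0, 0.1032], [0.2247, 0.113, 0, 0, 0, 0.1032]])

```text
clock: 11.97
tcp_pos: [0.5712, 0.0788, 0.1491]
orientation: [2.104, 2.332, 0.012]
contact_force: [1.5, 1.4, -3.1]
grip_width: 0.0492
gripper_force: 76.6
```

Call:
step_arm(rows=[[0, 0, -0.05, 0, 0, 0], [0, 0, -0.1, 0, 0, 0], [0, 0, -0.15, 0, 0, 0], [0, 0, -0.185, 0, 0, 0], [0, 0, -0.185, 0, 0, 0]])

```text
clock: 12.38
tcp_pos: [0.5634, 0.0737, 0.0341]
orientation: [-2.107, -2.326, 0.006]
contact_force: [-0.3, -0.3, -4.7]
grip_width: 0.0488
gripper_force: 78.7
```

Call:
step_arm(rows=[[0, 0, 0, 0, 0, 0], [0, 0, 0, 0, 0, 0], [0, 0, 0, 0, 0, 0]])

```text
clock: 12.63
tcp_pos: [0.5664, 0.0746, 0.0385]
orientation: [2.109, 2.327, 0.002]
contact_force: [-0.4, -0.1, -4.6]
grip_width: 0.0491
gripper_force: 78.8
```

```bash
python3 - <<'E'
from h import *
np.set_printoptions(precision=4,suppress=True)
o=r.get_obs();print(o["tcp_pos"],o["orientation"],o["contact_force"],o["joints"])
E
```

```text
[0.5664 0.0746 0.0385] [2.1087 2.327  0.0024] [-0.4098 -0.1498 -4.6053] [ 0.1701  0.5793 -0.5345  1.9103  0.4168  0.761  -0.5012]
```

Call:
step_arm(rows=[[0, 0, -0.004, 0, 0, 0], [0, 0, -0.007, 0, 0, 0], [0, 0, -0.01, 0, 0, 0], [0, 0, -0.01, 0, 0, 0], [0, 0, -0.012, 0, 0, 0]])

```text
clock: 13.05
tcp_pos: [0.566, 0.0744, 0.032]
orientation: [2.109, 2.327, -0.001]
contact_force: [-9.7, -3.0, 30.9]
grip_width: 0.0493
gripper_force: 82.8
```

Call:
step_arm(rows=[[0, 0, 0, 0, 0, 0], [0, 0, 0, 0, 0, 0]])

```text
clock: 13.22
tcp_pos: [0.566, 0.0745, 0.032]
orientation: [2.108, 2.327, -0.001]
contact_force: [-6.9, -2.6, 16.9]
grip_width: 0.0492
gripper_force: 81.3
```

Call:
step_arm(rows=[[0, 0, 0, 0, 0, 0], [0, 0, 0, 0, 0, 0], [0, 0, 0, 0, 0, 0], [0, 0, 0, 0, 0, 0], [0, 0, 0, 0, 0, 0]], jaw=0)

```text
clock: 13.63
tcp_pos: [0.5657, 0.0747, 0.0297]
orientation: [-2.109, -2.328, -0.0]
contact_force: [-0.2, 0.4, -0.3]
grip_width: 0.0854
gripper_force: 0.0
```

Call:
step_arm(rows=[[0, 0, 0.02, 0, 0, 0], [0, 0, 0.07, 0, 0, 0], [0, 0, 0.13, 0, 0, 0], [0, 0, 0.2, 0, 0, 0], [0, 0, 0.267, 0, 0, 0]])

```text
clock: 14.05
tcp_pos: [0.565, 0.0748, 0.1923]
orientation: [-2.108, -2.328, 0.0]
contact_force: [1.8, -0.3, -0.4]
grip_width: 0.0857
gripper_force: 0.0
```

Call:
step_arm(rows=[[-0.025, 0.055, 0.005, 0, 0, -0.037], [-0.05, 0.11, 0.01, 0, 0, -0.074], [-0.08, 0.165, 0.01, 0, 0, -0.111], [-0.11, 0.22, 0.01, 0, 0, -0.148], [-0.14, 0.27, 0.01, 0, 0, -0.185]])

```text
clock: 14.47
tcp_pos: [0.4805, 0.2386, 0.1971]
orientation: [-2.692, -1.619, -0.002]
contact_force: [0.2, 0.4, -0.4]
grip_width: 0.0852
gripper_force: 0.0
```

Call:
step_arm(rows=[[-0.017, 0.03, 0, 0, 0, -0.037], [-0.03, 0.05, 0, 0, 0, -0.074], [-0.03, 0.05, 0, 0, 0, -0.111], [-0.03, 0.05, 0, 0, 0, -0.148], [-0.03, 0.05, 0, 0, 0, -0.17]])

```text
clock: 14.88
tcp_pos: [0.4631, 0.2672, 0.1968]
orientation: [-3.023, -0.853, -0.001]
contact_force: [-0.1, -0.9, -0.5]
grip_width: 0.0853
gripper_force: 0.0
```

```bash
python3 - <<'E'
from h import *
np.set_printoptions(precision=4,suppress=True)
o=r.get_obs();print(o["clock"],o["tcp_pos"],o["orientation"],o["joints"],o["contact_force"],o["grip_width"])
c=cam("wrist");im=eyes.grab_frame("wrist")[:,:,::-1];cv2.imwrite("pics/w6.png",im);np.save("w6.npy",c[1])
print(proj(c,[.4413,.3184,.048]))
E
```

```text
14.8833 [0.4631 0.2672 0.1968] [-3.0234 -0.8528 -0.0009] [-0.2158  0.3009 -0.5096  1.8744  0.1717  1.0088 -1.8191] [-0.1182 -0.9227 -0.4836] 0.08532138302174341
[221.6636 181.2071]
```

View pics/w6.png

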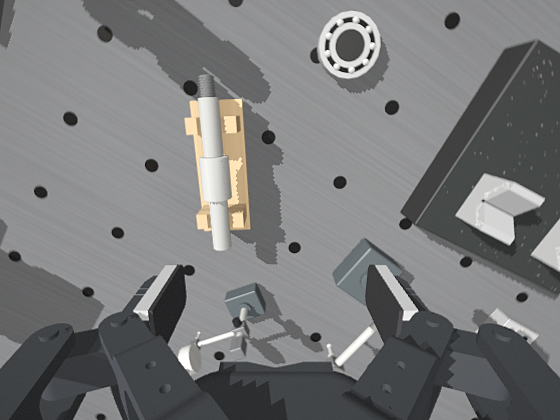

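The picture shows the shaft with its thread tip at (205,75), bare end at (222,248) and thick part between rows 157 and 200, centred around (216,179). The bearing at (350,45) and the small indicator at (240,300) are well clear of where the fingers will go.

```bash
python3 - <<'E'
from h import *
np.set_printoptions(precision=4,suppress=True)
im=cv2.imread("pics/w6.png");c=(eyes.camera_info("wrist")["mtx"],np.load("w6.npy"))
g=im.astype(int);sat=g.max(2)-g.min(2)
m=((g.min(2)>185)&(sat<25)).astype(np.uint8);m[:90]=0;m[255:]=0;m[:,:190]=0;m[:,245:]=0
mid=[]
for y in range(100,247,6):
    xs=np.flatnonzero(m[y]);print(y,xs.min() if len(xs) else 0,xs.max() if len(xs) else 0,end=" | ")
P=[hit(c,p,.048) for p in[(205,74.5),(222.5,248.5),(216,178.5),(209.5,128),(220,225)]]
print();print(np.array(P));d=P[0]-P[1];print(np.linalg.norm(d),np.degrees(np.arctan2(d[1],d[0])),P[1]+d*78/176)
d=P[3]-P[4];print(np.degrees(np.arctan2(d[1],d[0])))
h=[hit(c,(215,157),.061),hit(c,(218,200.5),.061)];print(h,np.linalg.norm(h[0]-h[1]),(h[0]+h[1])/2)
print(c[1][:3,3])
E
```

```text
100 198 212 | 106 199 212 | 112 199 212 | 118 200 213 | 124 201 213 | 130 201 214 | 136 202 214 | 142 203 214 | 148 203 215 | 154 204 215 | 160 199 220 | 166 200 220 | 172 201 220 | 178 201 221 | 184 202 221 | 190 203 221 | 196 203 221 | 202 209 211 | 208 210 222 | 214 210 222 | 220 211 222 | 226 212 223 | 232 212 223 | 238 213 223 | 244 213 224 | 
[[0.5229 0.3806 0.048 ]
 [0.3749 0.2812 0.048 ]
 [0.4408 0.3248 0.048 ]
 [0.482  0.3542 0.048 ]
 [0.3979 0.2968 0.048 ]]
0.17827807147070807 33.87080921389816 [0.4405 0.3252 0.048 ]
34.275199973888064
[array([0.4626, 0.3349, 0.061 ]), array([0.4255, 0.3116, 0.061 ])] 0.04386333050425241 [0.444  0.3232 0.061 ]
[0.5291 0.3069 0.3637]
```

The shaft is 178 mm long in the picture (176 given), thick part 43.9 mm, centre about (0.442, 0.3245), axis at 34°. That all fits. Judging by the table contact when gripping block 1, the tips sit about 17 mm above the reported TCP at half-opening, so I'll grip at TCP z = 0.010.

Call:
step_arm(rows=[[-0.017, 0.048, 0, 0, 0, 0.0139], [-0.035, 0.0955, -0.03, 0, 0, 0.0139], [-0.035, 0.0955, -0.09, 0, 0, 0.0139], [-0.035, 0.0955, -0.15, 0, 0, 0.0139], [-0.035, 0.0955, -0.21, 0, 0, 0.0139]])

```text
clock: 15.35
tcp_pos: [0.4427, 0.3249, 0.0697]
orientation: [-3.0, -0.93, -0.003]
contact_force: [0.7, -0.3, 0.2]
grip_width: 0.0854
gripper_force: 0.0
```

Call:
step_arm(rows=[[0, 0, -0.02, 0, 0, 0], [0, 0, -0.04, 0, 0, 0], [0, 0, -0.06, 0, 0, 0], [0, 0, -0.06, 0, 0, 0], [0, 0, -0.06, 0, 0, 0]])

```text
clock: 15.77
tcp_pos: [0.4432, 0.3243, 0.0347]
orientation: [-3.002, -0.925, -0.002]
contact_force: [-0.1, -0.6, 0.0]
grip_width: 0.0856
gripper_force: 0.0
```

```bash
python3 - <<'E'
from h import *
np.set_printoptions(precision=4,suppress=True)
o=r.get_obs();print(o["clock"],o["tcp_pos"],o["orientation"],o["contact_force"])
c=cam("wrist");im=eyes.grab_frame("wrist")[:,:,::-1];cv2.imwrite("pics/w7.png",im);np.save("w7.npy",c[1])
e=np.array([.829,.559,0])
for s in(-.078,-.022,0,.022,.078):print(s,proj(c,np.array([.442,.3245,.048])+s*e))
g=im.astype(int)
for y in(230,240,250):print(y,g[y,230:325:4].min(1))
E
```

```text
15.7667 [0.4432 0.3243 0.0347] [-3.0018 -0.9253 -0.0016] [-0.0572 -0.5757  0.0262]
-0.078 [272.3655 374.2353]
-0.022 [272.5434 295.7575]
0 [272.6228 260.7069]
0.022 [272.7087 222.8412]
0.078 [272.9618 111.1705]
230 [172 168 169 194 228 191 186 189 187 190 189 191 190 190 188 193 143 156
 177 120 126  85  96  97]
240 [176 169 168 183 224 225 231 236 231 228 223 215 209 198 183 160 142 124
 124 117 126  87  94  95]
250 [177 170 169 174 221 226 232 236 230 227 221 214 209 195 178 157 137 124
 122 119 126  92  97  95]
```

The thick part spans columns 244–306 between the fingers, so it's centred. I'll go down and grip.

Call:
step_arm(rows=[[0, 0, -0.014, 0, 0, 0], [0, 0, -0.028, 0, 0, 0], [0, 0, -0.041, 0, 0, 0], [0, 0, -0.041, 0, 0, 0]])

```text
clock: 16.15
tcp_pos: [0.4418, 0.323, 0.0077]
orientation: [3.001, 0.925, -0.004]
contact_force: [-0.8, -0.8, 0.4]
grip_width: 0.0852
gripper_force: 0.0
```

Call:
step_arm(rows=[[0, 0, 0, 0, 0, 0], [0, 0, 0, 0, 0, 0], [0, 0, 0, 0, 0, 0], [0, 0, 0, 0, 0, 0], [0, 0, 0, 0, 0, 0]], jaw=1, squeeze=90)

```text
clock: 16.57
tcp_pos: [0.4411, 0.3268, 0.0103]
orientation: [-2.998, -0.926, -0.0]
contact_force: [-3.1, 2.2, 10.4]
grip_width: 0.0273
gripper_force: 87.8
```

Call:
step_arm(rows=[[0, 0, 0, 0, 0, 0], [0, 0, 0, 0, 0, 0], [0, 0, 0, 0, 0, 0], [0, 0, 0, 0, 0, 0]])

```text
clock: 16.9
tcp_pos: [0.4412, 0.3267, 0.0104]
orientation: [-2.998, -0.927, -0.001]
contact_force: [-5.6, 3.7, 6.7]
grip_width: 0.0271
gripper_force: 88.1
```

Call:
step_arm(rows=[[0, 0, 0.02, 0, 0, 0], [0, 0, 0.04, 0, 0, 0], [0, 0, 0.04, 0, 0, 0]])

```text
clock: 17.15
tcp_pos: [0.4439, 0.3243, 0.0355]
orientation: [-3.002, -0.924, -0.004]
contact_force: [-0.6, 0.8, -5.8]
grip_width: 0.0273
gripper_force: 89.7
```

It's held and lifts, with -5.8 N matching its weight, but the 27 mm opening on a 30 mm diameter means the pads bite off the axis, near the tips. I'll set it back in the rest and grip about 9 mm lower.

Call:
step_arm(rows=[[-0.0045, 0.004, -0.02, 0, 0, 0], [-0.0045, 0.004, -0.041, 0, 0, 0], [-0.0045, 0.004, -0.042, 0, 0, 0]])

```text
clock: 17.4
tcp_pos: [0.441, 0.3264, 0.0083]
orientation: [3.001, 0.926, 0.003]
contact_force: [-2.5, -4.7, 21.0]
grip_width: 0.0274
gripper_force: 97.7
```

Call:
step_arm(rows=[[0, 0, 0, 0, 0, 0], [0, 0, 0, 0, 0, 0], [0, 0, 0, 0, 0, 0], [0, 0, 0, 0, 0, 0], [0, 0, 0, 0, 0, 0]], jaw=0)

```text
clock: 17.82
tcp_pos: [0.4397, 0.3262, 0.0076]
orientation: [3.002, 0.925, -0.001]
contact_force: [-0.5, 0.0, 0.1]
grip_width: 0.0846
gripper_force: 0.0
```

Call:
step_arm(rows=[[0, 0, -0.004, 0, 0, 0], [0, 0, -0.009, 0, 0, 0], [0, 0, -0.014, 0, 0, 0], [0, 0, -0.014, 0, 0, 0]])

```text
clock: 18.15
tcp_pos: [0.4395, 0.3259, -0.0011]
orientation: [3.002, 0.925, -0.002]
contact_force: [-0.4, -0.1, -0.5]
grip_width: 0.0853
gripper_force: 0.0
```

Call:
step_arm(rows=[[0, 0, 0, 0, 0, 0], [0, 0, 0, 0, 0, 0], [0, 0, 0, 0, 0, 0], [0, 0, 0, 0, 0, 0], [0, 0, 0, 0, 0, 0]], jaw=1)

```text
clock: 18.57
tcp_pos: [0.4403, 0.326, 0.0001]
orientation: [3.002, 0.925, 0.001]
contact_force: [-0.4, -0.4, 7.9]
grip_width: 0.0282
gripper_force: 88.0
```

Call:
step_arm(rows=[[0, 0, 0, 0, 0, 0], [0, 0, 0, 0, 0, 0], [0, 0, 0, 0, 0, 0], [0, 0, 0, 0, 0, 0]])

```text
clock: 18.9
tcp_pos: [0.4403, 0.326, 0.0002]
orientation: [3.002, 0.925, 0.001]
contact_force: [-0.6, -1.4, 5.6]
grip_width: 0.0281
gripper_force: 88.2
```

The opening is now 28.2 mm, the full diameter less the usual pad give. I'll lift, carry and turn to the blocks' line (95°).

Call:
step_arm(rows=[[0, 0, 0.03, 0, 0, 0], [0, 0, 0.09, 0, 0, 0], [0, 0, 0.15, 0, 0, 0], [0, 0, 0.21, 0, 0, 0], [0, 0, 0.275, 0, 0, 0]])

```text
clock: 19.32
tcp_pos: [0.4384, 0.325, 0.1646]
orientation: [3.001, 0.926, -0.006]
contact_force: [1.9, -0.1, -6.0]
grip_width: 0.0281
gripper_force: 89.5
```

Call:
step_arm(rows=[[0.022, -0.05, 0, 0, 0, 0.034], [0.044, -0.1, 0, 0, 0, 0.068], [0.065, -0.15, 0, 0, 0, 0.102], [0.087, -0.2, 0, 0, 0, 0.136], [0.109, -0.25, 0, 0, 0, 0.17]])

```text
clock: 19.73
tcp_pos: [0.5046, 0.1743, 0.1636]
orientation: [-2.647, -1.692, 0.003]
contact_force: [0.7, 0.4, -6.0]
grip_width: 0.0284
gripper_force: 90.1
```

Call:
step_arm(rows=[[0.022, -0.05, 0, 0, 0, 0.034], [0.044, -0.1, 0, 0, 0, 0.068], [0.065, -0.15, 0, 0, 0, 0.102], [0.087, -0.2, 0, 0, 0, 0.136], [0.108, -0.252, 0, 0, 0, 0.1686]])

```text
clock: 20.15
tcp_pos: [0.5694, 0.0235, 0.1635]
orientation: [-2.11, -2.325, 0.002]
contact_force: [0.8, -0.3, -5.8]
grip_width: 0.0279
gripper_force: 90.0
```

Call:
step_arm(rows=[[0, 0, 0, 0, 0, 0], [0, 0, 0, 0, 0, 0], [0, 0, 0, 0, 0, 0]])

```text
clock: 20.4
tcp_pos: [0.569, 0.0251, 0.1636]
orientation: [-2.118, -2.317, 0.002]
contact_force: [0.2, 0.9, -5.8]
grip_width: 0.0275
gripper_force: 89.9
```

```bash
python3 - <<'E'
from h import *
np.set_printoptions(precision=4,suppress=True)
o=r.get_obs();print(o["clock"],o["tcp_pos"],o["orientation"],o["contact_force"],o["joints"],o["moment"])
c=cam("wrist");im=eyes.grab_frame("wrist")[:,:,::-1];cv2.imwrite("pics/w8.png",im);np.save("w8.npy",c[1])
E
```

```text
20.4 [0.569  0.0251 0.1636] [-2.1183 -2.317   0.0018] [ 0.1815  0.8709 -5.765 ] [ 0.3445  0.4242 -0.6357  1.8203  0.2942  0.9951 -0.322 ] [ 0.0623 -0.015  -0.0295]
```

View pics/w8.png

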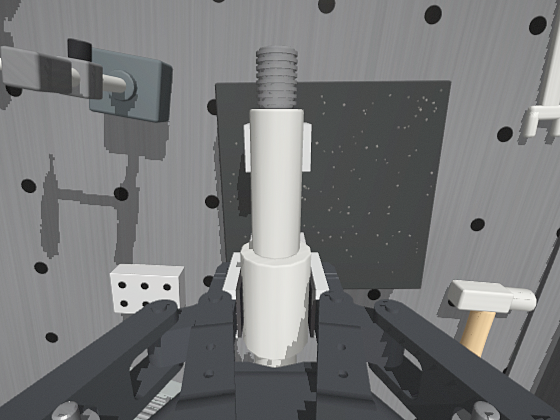

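The shaft is held with its thread away (to the left, top of picture at (277,45)). The left vee block's top shows at columns 246–311, rows 123–172 behind the shaft, on its line. I'll check that it's level and aligned.

```bash
python3 - <<'E'
from h import *
np.set_printoptions(precision=4,suppress=True)
c=(eyes.camera_info("wrist")["mtx"],np.load("w8.npy"));o=np.array([.569,.0251,.2116])
a=2*np.arctan2(2.317,2.1183);e=np.array([np.cos(a),np.sin(a),0]);print(np.degrees(a))
for s,dz in((.098,0),(.098,.008),(.078,.010),(.022,.015)):print(s,proj(c,o+s*e+[0,0,dz]))
P=[hit(c,p,.092) for p in((246,123),(311,123),(311,172),(246,172))];print(np.array(P))
m=np.mean(P,0);print(m,(m-o)@e,(m-o)@[-e[1],e[0],0])
E
```

```text
95.13023432970174
0.098 [272.7389  44.7626]
0.098 [272.4909  39.6186]
0.078 [272.5938 105.4753]
0.022 [272.8586 264.3043]
[[0.5419 0.091  0.092 ]
 [0.5899 0.0953 0.092 ]
 [0.5944 0.0589 0.092 ]
 [0.5442 0.0544 0.092 ]]
[0.5676 0.0749 0.092 ] 0.04968520718154681 -0.003053902661992486
```

It's level, and the block's centre lies 49.7 mm from the shaft's middle. I'll lower it into the vees.

Call:
step_arm(rows=[[0.0025, 0, -0.04, 0, 0, 0], [0.0025, 0, -0.09, 0, 0, 0], [0.0025, 0, -0.14, 0, 0, 0], [0.0025, 0, -0.175, 0, 0, 0], [0.0025, 0, -0.175, 0, 0, 0]])

```text
clock: 20.87
tcp_pos: [0.5673, 0.026, 0.0552]
orientation: [-2.111, -2.318, 0.009]
contact_force: [-0.4, 0.0, -6.0]
grip_width: 0.0281
gripper_force: 89.8
```

Call:
step_arm(rows=[[0, 0, 0, 0, 0, 0], [0, 0, -0.006, 0, 0, 0], [0, 0, -0.012, 0, 0, 0], [0, 0, -0.018, 0, 0, 0], [0, 0, -0.018, 0, 0, 0]])

```text
clock: 21.28
tcp_pos: [0.5718, 0.025, 0.0492]
orientation: [2.118, 2.319, 0.0]
contact_force: [-0.4, -0.3, -5.6]
grip_width: 0.0278
gripper_force: 89.8
```

Call:
step_arm(rows=[[0, 0, -0.003, 0, 0, 0], [0, 0, -0.006, 0, 0, 0], [0, 0, -0.009, 0, 0, 0], [0, 0, -0.009, 0, 0, 0]])

```text
clock: 21.62
tcp_pos: [0.5714, 0.025, 0.0432]
orientation: [-2.118, -2.32, 0.0]
contact_force: [-0.4, 0.8, -5.9]
grip_width: 0.0281
gripper_force: 89.8
```

Next, the last millimetres in small steps.

Call:
step_arm(rows=[[0, 0, -0.002, 0, 0, 0], [0, 0, -0.004, 0, 0, 0], [0, 0, -0.004, 0, 0, 0]])

```text
clock: 21.87
tcp_pos: [0.5714, 0.025, 0.0412]
orientation: [-2.118, -2.32, 0.001]
contact_force: [-1.7, -0.7, -3.0]
grip_width: 0.028
gripper_force: 90.8
```

Call:
step_arm(rows=[[0, 0, -0.0015, 0, 0, 0], [0, 0, -0.003, 0, 0, 0], [0, 0, -0.003, 0, 0, 0]])

```text
clock: 22.12
tcp_pos: [0.5715, 0.025, 0.0411]
orientation: [2.118, 2.319, -0.001]
contact_force: [-8.1, -2.0, 14.1]
grip_width: 0.0282
gripper_force: 92.5
```

The shaft has landed: force from -6 to +14 N at axis height about 0.089. I'll release, rise, and go over beside the indicator, turning to grip its head across the y faces, away from the rod.

Call:
step_arm(rows=[[0, 0, 0, 0, 0, 0], [0, 0, 0, 0, 0, 0], [0, 0, 0, 0, 0, 0], [0, 0, 0, 0, 0, 0], [0, 0, 0, 0, 0, 0]], jaw=0)

```text
clock: 22.53
tcp_pos: [0.572, 0.0252, 0.0394]
orientation: [2.118, 2.32, 0.001]
contact_force: [0.3, -0.4, -0.1]
grip_width: 0.0848
gripper_force: 0.0
```

Call:
step_arm(rows=[[0, 0, 0.015, 0, 0, 0], [0, 0, 0.04, 0, 0, 0], [0, 0, 0.09, 0, 0, 0], [0, 0, 0.15, 0, 0, 0], [0, 0, 0.21, 0, 0, 0]])

```text
clock: 22.95
tcp_pos: [0.571, 0.0253, 0.1668]
orientation: [-2.117, -2.32, 0.001]
contact_force: [0.1, 0.9, 0.5]
grip_width: 0.0853
gripper_force: 0.0
```

Call:
step_arm(rows=[[0, 0, 0.06, 0, 0, 0.037], [0, 0, 0.12, 0, 0, 0.074], [-0.03, 0.023, 0.12, 0, 0, 0.111], [-0.06, 0.046, 0.12, 0, 0, 0.148], [-0.09, 0.07, 0.12, 0, 0, 0.185]])

```text
clock: 23.37
tcp_pos: [0.5173, 0.0675, 0.2386]
orientation: [1.357, 2.832, 0.001]
contact_force: [-0.2, 0.3, 0.0]
grip_width: 0.0855
gripper_force: 0.0
```

Call:
step_arm(rows=[[-0.03, 0.023, 0, 0, 0, 0.037], [-0.06, 0.046, 0, 0, 0, 0.074], [-0.0825, 0.068, 0, 0, 0, 0.111], [-0.0825, 0.068, 0, 0, 0, 0.148], [-0.0825, 0.068, 0, 0, 0, 0.185]])

```text
clock: 23.78
tcp_pos: [0.4672, 0.109, 0.2381]
orientation: [0.483, 3.103, -0.001]
contact_force: [0.6, -0.6, -0.1]
grip_width: 0.0854
gripper_force: 0.0
```

Call:
step_arm(rows=[[0, 0, 0, 0, 0, 0.036], [0, 0, 0, 0, 0, 0.0717], [0, 0, 0, 0, 0, 0.0717], [0, 0, 0, 0, 0, 0.0717]])

```text
clock: 24.12
tcp_pos: [0.4681, 0.1079, 0.2376]
orientation: [0.15, 3.138, 0.0]
contact_force: [0.6, -0.1, -0.3]
grip_width: 0.0857
gripper_force: 0.0
```

```bash
python3 - <<'E'
from h import *
np.set_printoptions(precision=4,suppress=True)
o=r.get_obs();print(o["clock"],o["tcp_pos"],o["orientation"],o["contact_force"],o["joints"])
c=cam("wrist");im=eyes.grab_frame("wrist")[:,:,::-1];cv2.imwrite("pics/w9.png",im);np.save("w9.npy",c[1])
t=eyes.grab_frame("top")[:,:,::-1];s=eyes.grab_frame("scene")[:,:,::-1];cv2.imwrite("pics/t9.png",t);cv2.imwrite("pics/s9.png",s)
a=cv2.resize(t[110:260,190:310],(320,400));b=cv2.resize(s[150:360,240:420],(343,400))
out=np.zeros((600,800,3),np.uint8);out[:420,:560]=im;out[420:600,:216]=cv2.resize(t[110:210,200:320],(216,180));out[420:600,220:480]=cv2.resize(s[220:345,255:405],(260,180));cv2.imwrite("pics/m9.png",out)
print(proj(c,[.4284,.1084,.152]))
E
```

```text
24.1167 [0.4681 0.1079 0.2376] [0.1501 3.1378 0.0001] [ 0.593  -0.1032 -0.2562] [ 0.5295  0.2546 -1.0129  1.9194  0.2425  1.0972  0.8943]
[271.4069 158.0139]
```

View pics/m9.png

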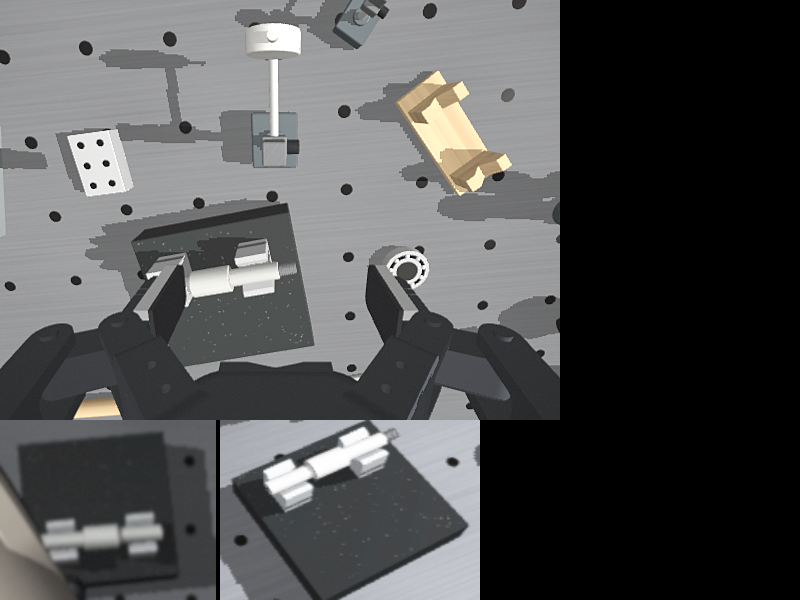

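Both vee blocks stand on the plate with the shaft in them, threaded end to the left. The indicator head's top is about (275,153), its rod runs straight up the image to the dial at (273,40), and a black clamp knob is at (293,147), below the head. I'll fix the head's position.

```bash
python3 - <<'E'
from h import *
np.set_printoptions(precision=4,suppress=True,linewidth=200)
im=cv2.imread("pics/w9.png");c=(eyes.camera_info("wrist")["mtx"],np.load("w9.npy"))
g=cv2.cvtColor(im,cv2.COLOR_BGR2GRAY);print(g[128:174:2,254:304:2])
for n,p,z in(("head",(275,153),.152),("dial",(273,26),.16)):print(n,hit(c,p,z))
# level check of placed parts: thick part middle & left block
print("shaft",hit(c,(210,281),.098),"exp px",proj(c,[.5712,.025,.088]))
E
```

```text
[[141 138 138 137 138 138 140 138 152 212 255 255 192 138 138 139 138 139 140 139 140 143 166 163 164]
 [140 139 138 139 141 105 107 106 148 212 255 255 194 138 139 139 140 140 140 140 139 144 165 163 163]
 [141 137 137 108 111  96  96  97 152 212 255 255 194 132 140 139 140 140 140 139 141 144 166 162 162]
 [148 142 142  98  98  99  98 149 157 214 255 255 201 136 141 133 141 141 140 140 141 144 161 159 158]
 [ 98  94  97  98  88  94  93  91 102 124 153 199 115 115 115 116 131 138 138 139 139 146 164 163 163]
 [100  98  98  97 120 176 177 179 178 159 157 158 160 161 160 177 191 143 146 146 145 151 169 160 160]
 [ 98  99  99  97 104  90  77  79  80  80  81  81  83  79  78 117 186  51  55  56  57  54  71 169 164]
 [100  98  97  96  91 145 140 141 138 137 138 134 136 136 134 138 188  54  58  55  56  54  62 170 162]
 [ 93  95  96  97 108 167 164 164 164 164 163 167 168 162 164 170 169  60  63  64  63  61  61 170 161]
 [145 137  90  96 104 167 164 163 161 162 163 167 163 165 166 171 170  63  69  67  71  69  69 173 164]
 [141 138 141  90 104 171 161 162 163 162 165 164 163 166 165 169 168 
[... 681 characters left out ...]
160 161 161 161 161 160 164 160 165 143 135 136 137 138 146 164 162 161]
 [124 135 134 136 100 165 159 161 162 163 161 160 164 162 160 163 133 135 137 138 138 151 166 164 163]
 [109 128 128 127 126 116 108 116 114 114 117 117 118 111 110 124 124 125 122 123 122 153 164 163 163]
 [156 160 159 159 158 160 159 160 160 160 160 160 160 159 160 160 160 159 158 161 160 166 164 164 162]
 [165 163 163 164 164 165 166 167 166 165 164 164 162 162 161 161 161 161 160 160 160 160 159 161 160]
 [163 164 162 162 160 160 161 161 161 160 160 161 161 161 162 162 162 162 162 163 162 163 163 163 163]]
head [0.4247 0.1117 0.152 ]
dial [0.3362 0.1188 0.16  ]
shaft [0.5656 0.0252 0.098 ] exp px [212.2893 280.7343]
```

Call:
step_arm(rows=[[-0.035, 0.002, 0, 0, 0, 0], [-0.07, 0.0035, 0, 0, 0, 0], [-0.07, 0.0035, -0.05, 0, 0, 0], [-0.07, 0.0035, -0.1, 0, 0, 0], [-0.07, 0.0035, -0.15, 0, 0, 0]])

```text
clock: 24.68
tcp_pos: [0.4266, 0.1097, 0.147]
orientation: [0.149, 3.135, -0.001]
contact_force: [0.9, 0.1, -0.4]
grip_width: 0.0851
gripper_force: 0.0
```

Call:
step_arm(rows=[[0, 0, 0, 0, 0, 0], [0, 0, 0, 0, 0, 0], [0, 0, 0, 0, 0, 0]])

```text
clock: 24.93
tcp_pos: [0.4269, 0.1107, 0.1487]
orientation: [0.145, 3.137, 0.001]
contact_force: [0.2, 0.9, 0.2]
grip_width: 0.0853
gripper_force: 0.0
```

```bash
python3 - <<'E'
from h import *
np.set_printoptions(precision=4,suppress=True,linewidth=230)
o=r.get_obs();print(o["clock"],o["tcp_pos"],o["orientation"],o["contact_force"])
c=cam("wrist");im=eyes.grab_frame("wrist")[:,:,::-1];cv2.imwrite("pics/w10.png",im)
for x in(.424,.426,.428):print(proj(c,[x,.1105,.152]))
g=cv2.cvtColor(im,cv2.COLOR_BGR2GRAY);print(g[190:330:6,235:320:4])
E
```

```text
24.9333 [0.4269 0.1107 0.1487] [0.1452 3.1371 0.0013] [0.2399 0.9157 0.1761]
[274.7994 244.6544]
[275.123  247.8406]
[275.4445 251.0054]
[[105 104 106  70  88  86  88  69  96 168 242 255 127 138 125 126 126 139 152 151 152 149]
 [103 105 105  72  86  88  86  86  84 168 240 255 124 136 125 127 125 138 153 155 153 154]
 [108 108 108  79 125 130  80  80  80 175 242 255  81  81 132 128 127 134 154 153 154 154]
 [107 106 106  88 125 125 104 150 150 150 152 153 153 153 181  40  37  38  65 151 151 151]
 [ 98  98  97  80 126 125  90 103 103 124 146 182 159 158 173  63  61  58  53 151 153 153]
 [153 152 152 153 124 121  81  80  81  79  82  80  79  79 175  57  57  60  65 152 153 151]
 [153 154 153 151 149 149  68  80  80  81  81  84  83  79 131 153 153 153 152 154 153 149]
 [154 155 155 155 153 152  98 106 107 104 103 103 142 139 163 154 152 153 154 153 153 151]
 [153 153 153 154 152 154  93 106 104 103 107 107 100  93 165 150 151 150 150 150 152 151]
 [150 148 150 150 153 152  97 104 104 106 105 104 109 152 163 155 153 153 154 154 153 152]
 [153 153 154 154 152 153  92 103 106 103 106 106 111
[... 521 characters left out ...]
3  65  70  77  76  75  75  76  74  90 153 155 155 155 157 156]
 [ 76  76  76  75  77  75  75  75  76  78  76  75  76  75  77  53 149 148 149 150 151 152]
 [ 76  73  72  74  76  75  75  77  75  75  77  75  74  74  78  85 155 150 148 149 150 150]
 [ 74  76  74  72  73  75  76  76  75  75  76  74  75  74  74  76 128 153 152 153 153 154]
 [ 49  79  75  58  55  56  53  67  75  75  74  76  73  76  75  76  63 150 152 152 155 155]
 [127 133 130 128 129 130 134 114  60  74  74  76  76  76  74  74  84 152 149 149 149 148]
 [ 78  69  73  70  69  74 110 129 205  77  75  75  77  74  73  73  78 167 152 153 154 152]
 [127 127 128 127 127 128 128 136 151  74  74  74  74  76  75  75  73  69 150 148 151 150]]
```

The head's top spans columns 259–291 and rows 230–265, so its centre is (0.426, 0.1105), right under the jaws. I'll go down to TCP z = 0.090 and grip.

Call:
step_arm(rows=[[0, 0, -0.03, 0, 0, 0], [0, 0, -0.06, 0, 0, 0], [0, 0, -0.085, 0, 0, 0], [0, 0, -0.098, 0, 0, 0], [0, 0, -0.098, 0, 0, 0]])

```text
clock: 25.4
tcp_pos: [0.4262, 0.1099, 0.0885]
orientation: [-0.146, -3.138, 0.0]
contact_force: [-0.2, -0.5, 0.3]
grip_width: 0.0854
gripper_force: 0.0
```

Call:
step_arm(rows=[[0, 0, 0, 0, 0, 0], [0, 0, 0, 0, 0, 0], [0, 0, 0, 0, 0, 0], [0, 0, 0, 0, 0, 0], [0, 0, 0, 0, 0, 0]], jaw=1, squeeze=80)

```text
clock: 25.82
tcp_pos: [0.4265, 0.11, 0.089]
orientation: [0.145, 3.137, 0.0]
contact_force: [-0.1, 0.1, 0.7]
grip_width: 0.0253
gripper_force: 0.0
```

Call:
step_arm(rows=[[0, 0, 0, 0, 0, 0], [0, 0, 0, 0, 0, 0], [0, 0, 0, 0, 0, 0], [0, 0, 0, 0, 0, 0]])

```text
clock: 26.15
tcp_pos: [0.4267, 0.1104, 0.089]
orientation: [0.145, 3.137, 0.001]
contact_force: [0.1, 0.7, 6.3]
grip_width: 0.0197
gripper_force: 79.5
```

Call:
step_arm(rows=[[0, 0, 0.015, 0, 0, 0], [0, 0, 0.03, 0, 0, 0], [0, 0, 0.03, 0, 0, 0], [0, 0, 0.03, 0, 0, 0]])

```text
clock: 26.48
tcp_pos: [0.4262, 0.1096, 0.1068]
orientation: [0.146, 3.138, -0.0]
contact_force: [-0.1, 0.4, -7.0]
grip_width: 0.0191
gripper_force: 79.0
```

Gripped: 19 mm, and -7 N matches 0.7 kg. I'll lift the base well above the shaft, then carry it over with the 10.5° turn.

Call:
step_arm(rows=[[0, 0, 0.04, 0, 0, 0], [0, 0, 0.09, 0, 0, 0], [0, 0, 0.14, 0, 0, 0], [0, 0, 0.2, 0, 0, 0], [0, 0, 0.255, 0, 0, 0]])

```text
clock: 26.9
tcp_pos: [0.4251, 0.1099, 0.2604]
orientation: [-0.144, -3.137, 0.0]
contact_force: [1.4, -1.3, -7.1]
grip_width: 0.0195
gripper_force: 80.4
```

Call:
step_arm(rows=[[0.03, -0.01, 0, 0, 0, 0.01], [0.075, -0.025, 0, 0, 0, 0.02], [0.12, -0.04, 0, 0, 0, 0.03], [0.165, -0.055, 0, 0, 0, 0.04], [0.21, -0.07, 0, 0, 0, 0.05]])

```text
clock: 27.32
tcp_pos: [0.5526, 0.0667, 0.2584]
orientation: [0.103, -3.138, 0.002]
contact_force: [-0.4, 0.8, -6.3]
grip_width: 0.019
gripper_force: 80.4
```

Call:
step_arm(rows=[[0.045, -0.015, 0, 0, 0, 0.0083], [0.09, -0.03, 0, 0, 0, 0.0083], [0.135, -0.045, 0, 0, 0, 0.0083], [0.1727, -0.0577, 0, 0, 0, 0.0083], [0.1727, -0.0577, 0, 0, 0, 0.0083]])

```text
clock: 27.73
tcp_pos: [0.6596, 0.0292, 0.2571]
orientation: [-0.134, 3.139, -0.001]
contact_force: [-1.2, -2.0, -5.6]
grip_width: 0.0189
gripper_force: 80.4
```

Call:
step_arm(rows=[[0, 0, 0, 0, 0, 0], [0, 0, 0, 0, 0, 0], [0, 0, 0, 0, 0, 0], [0, 0, 0, 0, 0, 0]])

```text
clock: 28.07
tcp_pos: [0.6549, 0.0338, 0.2595]
orientation: [0.144, -3.138, 0.001]
contact_force: [-0.2, -0.1, -6.8]
grip_width: 0.0193
gripper_force: 80.3
```

```bash
python3 - <<'E'
from h import *
np.set_printoptions(precision=4,suppress=True,linewidth=200)
o=r.get_obs();print(o["clock"],o["tcp_pos"],o["orientation"],o["contact_force"],o["joints"])
E
```

```text
28.0667 [0.6549 0.0338 0.2595] [ 0.1445 -3.1378  0.0006] [-0.168  -0.1142 -6.8211] [ 0.4691  0.5611 -0.9241  1.4964  0.4551  1.3117  1.1644]
```

On target, so I'll lower it.

Call:
step_arm(rows=[[0.0015, -0.001, -0.04, 0, 0, 0], [0.0015, -0.001, -0.08, 0, 0, 0], [0.0015, -0.001, -0.12, 0, 0, 0], [0.0015, -0.001, -0.16, 0, 0, 0], [0.0015, -0.001, -0.18, 0, 0, 0]])

```text
clock: 28.48
tcp_pos: [0.6545, 0.032, 0.1486]
orientation: [0.143, -3.134, 0.002]
contact_force: [-0.7, -1.2, -7.3]
grip_width: 0.019
gripper_force: 80.2
```

Call:
step_arm(rows=[[0, 0, 0, 0, 0, 0], [0, 0, 0, 0, 0, 0], [0, 0, -0.005, 0, 0, 0], [0, 0, -0.01, 0, 0, 0], [0, 0, -0.014, 0, 0, 0]])

```text
clock: 28.9
tcp_pos: [0.6574, 0.033, 0.1443]
orientation: [-0.142, 3.136, 0.0]
contact_force: [-0.1, -1.2, -7.7]
grip_width: 0.0191
gripper_force: 80.3
```

Call:
step_arm(rows=[[0, 0, 0, 0, 0, 0], [0, 0, -0.002, 0, 0, 0], [0, 0, -0.004, 0, 0, 0], [0, 0, -0.004, 0, 0, 0]])

```text
clock: 29.23
tcp_pos: [0.6566, 0.0327, 0.1406]
orientation: [0.143, -3.138, 0.0]
contact_force: [0.0, -1.3, -7.3]
grip_width: 0.0192
gripper_force: 80.3
```

Call:
step_arm(rows=[[0, 0, -0.001, 0, 0, 0], [0, 0, -0.002, 0, 0, 0], [0, 0, -0.002, 0, 0, 0]])

```text
clock: 29.48
tcp_pos: [0.6566, 0.0327, 0.1394]
orientation: [0.143, -3.138, 0.0]
contact_force: [-0.1, 0.5, -7.0]
grip_width: 0.0192
gripper_force: 80.3
```

Call:
step_arm(rows=[[0, 0, -0.001, 0, 0, 0], [0, 0, -0.002, 0, 0, 0], [0, 0, -0.002, 0, 0, 0]])

```text
clock: 29.73
tcp_pos: [0.6569, 0.0328, 0.1393]
orientation: [-0.142, 3.138, -0.001]
contact_force: [-2.8, -1.2, 3.0]
grip_width: 0.0188
gripper_force: 81.6
```

Call:
step_arm(rows=[[0, 0, -0.001, 0, 0, 0], [0, 0, -0.002, 0, 0, 0], [0, 0, -0.002, 0, 0, 0]])

```text
clock: 29.98
tcp_pos: [0.6571, 0.0329, 0.1393]
orientation: [-0.142, 3.137, -0.001]
contact_force: [-6.2, -1.6, 10.9]
grip_width: 0.0191
gripper_force: 82.8
```

Landed. I'll release, rise straight up, then back off and check.

Call:
step_arm(rows=[[0, 0, 0, 0, 0, 0], [0, 0, 0, 0, 0, 0], [0, 0, 0, 0, 0, 0], [0, 0, 0, 0, 0, 0], [0, 0, 0, 0, 0, 0]], jaw=0)

```text
clock: 30.4
tcp_pos: [0.6568, 0.0329, 0.1371]
orientation: [-0.143, 3.138, 0.0]
contact_force: [0.4, 0.1, -0.3]
grip_width: 0.0779
gripper_force: 0.0
```

Call:
step_arm(rows=[[0, 0, 0.01, 0, 0, 0], [0, 0, 0.03, 0, 0, 0], [0, 0, 0.08, 0, 0, 0], [0, 0, 0.14, 0, 0, 0], [0, 0, 0.2, 0, 0, 0]])

```text
clock: 30.82
tcp_pos: [0.6563, 0.033, 0.2592]
orientation: [0.143, -3.138, -0.001]
contact_force: [0.9, -1.1, 0.2]
grip_width: 0.0853
gripper_force: 0.0
```

Call:
step_arm(rows=[[0, -0.06, 0, 0, 0, 0], [0, -0.12, 0, 0, 0, 0], [0, -0.18, 0, 0, 0, 0], [0, -0.24, 0, 0, 0, 0], [0, -0.3, 0, 0, 0, 0]])

```text
clock: 31.23
tcp_pos: [0.6567, -0.1488, 0.2587]
orientation: [-0.143, 3.137, -0.001]
contact_force: [0.2, -0.5, 0.7]
grip_width: 0.0855
gripper_force: 0.0
```

```bash
python3 - <<'E'
from h import *
np.set_printoptions(precision=4,suppress=True,linewidth=200)
o=r.get_obs();print(o["clock"],o["tcp_pos"],o["contact_force"])
im=eyes.grab_frame("wrist")[:,:,::-1];t=eyes.grab_frame("top")[:,:,::-1];s=eyes.grab_frame("scene")[:,:,::-1]
out=np.zeros((600,800,3),np.uint8);out[:300,:400]=cv2.resize(im,(400,300));out[:300,400:]=cv2.resize(t,(400,300));out[300:,:400]=cv2.resize(t[100:220,190:350],(400,300));out[300:,400:]=cv2.resize(s[190:340,250:450],(400,300));cv2.imwrite("pics/m10.png",out)
for n in("top","scene"):
    c=cam(n);print(n,"stylus exp",proj(c,[.572,.025,.114]),"shaft mid",proj(c,[.572,.025,.088]),"head",proj(c,[.657,.033,.2]))
E
```

```text
31.2333 [ 0.6567 -0.1488  0.2587] [ 0.222  -0.458   0.6589]
top stylus exp [254.4628 171.6645] shaft mid [254.7298 174.0745] head [249.6216 122.6393]
scene stylus exp [317.5388 244.0268] shaft mid [316.5547 250.236 ] head [349.8066 258.7566]
```

View pics/m10.png

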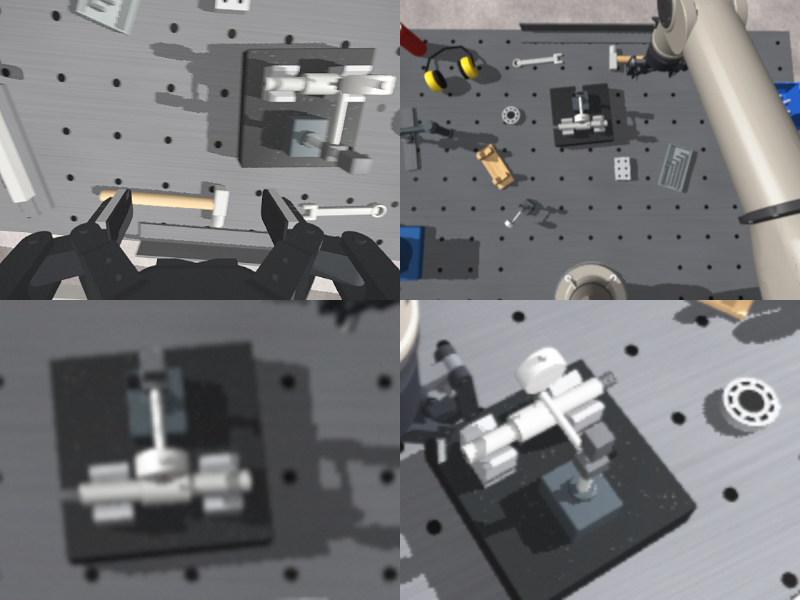

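The final views show both vee blocks on the near half and the shaft in them with its thread to the left. The indicator stands on the far half with its dial over the thick part (column 254, as predicted). The bearing and setup block have not been disturbed, and the gripper is clear.

```bash
python3 -c "
from bench import r
print(r.hand_in())"
```

```text
the job is handed in; nothing more can be done
None
```

I set up the run-out check and handed it in after about 31 s on the robot's clock: both vee blocks, the shaft (thread left) and the dial indicator are in place, the last camera views showed nothing amiss, and the hand-in gave no verdict.

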